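# Lock the square sample bottles in the combination safe

### The arm

A 6-joint arm with a two-finger parallel gripper is mounted at the origin on the work surface. World frame = base frame: x ahead of the robot, y to its left, z up, the work surface at z = 0. Lengths are in m, angles in degrees, forces in N, time in s.
With the tool pointing down it reaches from about 0.4 to 0.925 m from the base axis. Payload 12.5 kg.
Tool frame: the origin (TCP) lies midway between the tips of the shut fingers; the grasp point (between the pads) lies 19 mm behind it; y points along the fingers, z is the direction in which the jaws open and shut, and the axes are right-handed (so a half turn about y gives the same grasp; the last joint's range is limited). The gripper opens to 95 mm and grips with 3 to 60 N. Pads are 20 mm wide; open, the fingers measure 119 mm over their backs; the gripper's body (75 mm by 180 mm) begins 59 mm behind the grasp point.
Start: joints at [-78.587, 28.126, 89.318, -0, 62.55, -6.05], TCP at [0.188, -0.596, 0.192] pointing down, gripper open.
Joint ranges: [-177.58, 177.58], [-47.91, 125.51], [2.72, 160], [-65.01, 245.01], [3.68, 167.84], [-153.87, 153.87]. Speed limits (degrees/s): [127.2, 127.2, 159.86, 180, 180, 180].

### API

Orientations are given as [roll, pitch, yaw] about the fixed x, y, z axes, in that order (R = Rz(yaw) Ry(pitch) Rx(roll)).
In Python, from cell import arm gives the robot as it stands.
- The arm moves only by the tool apply_moves, never from a script. Its argument "increments" is a list that holds one entry, the list of rows, each a list of 7 numbers: the shift along the world's x, y, z in m, then the turn, a rotation vector about the world's x, y, z in rad, then the finger opening in m, from 0 to 0.0951. In form: [[[x, y, z, wx, wy, wz, grip], ...]]. A call has exactly 8 rows; each row is the pose to reach, as a shift and turn from the pose measured when the call began; what a row does not reach only later rows make up. A row lasts 1/8 s, in which the tool goes at most 62.5 mm and 10.7 degrees, less where a joint would pass 70% of its speed; a pose out of reach is approached as far as the arm can. A call with a gripper value outside its range is refused whole. The fingers move at their own pace and stop on an object; "force" is the grip in N (left out, the last holds). Time passes only in rows, so rows that repeat a pose let the fingers close, or fill a call up. It gives the time, the measured TCP pose, the force and the opening at its end, in the units of the state.
- arm.state(): the state, without advancing time (a new reading comes with each control period).
- arm.read_camera(name): name is "side" or "top" or "wrist"; returns the picture (420x560x3 uint8, red, green, blue); there is no depth.
- arm.calibration(name): a dict with "intrinsics" (3x3 intrinsics, pixels), "pose" (4x4, takes a point from camera to world coordinates); the wrist camera has in their place "hand_eye" (4x4, takes a point from camera to tool coordinates, whose origin is the TCP and whose axes are the tool frame's). Camera axes: x right, y down, z forward; pixel columns grow to the right and rows downward; lengths in m; the calibration is good to about 2 mm. The wrist camera is an equidistant fisheye: a pixel r from the principal point sees the ray r / f radians off the axis. A picture is of the moment at which its call begins: read the wrist's pose just before it. calibration takes no time and is no camera call.
- arm.close_job(): hands the job in, once; it reports no verdict.
The state is a dict: "time": time; "qpos": joint angles; "joint_vel": joint speeds; "tau": joint torques, N m; "tcp_pos": TCP position; "orientation": TCP orientation; "ft_force": force on the tool from outside, world axes, zero at the start; "torque": the same for the moment, N m; "gripper_width": finger opening in m.
Only numpy, scipy, OpenCV 4.12 (cv2) and the standard library are available. Lean on these libraries where they do the work, as an engineer would, in place of code of your own. Each camera call takes 0.05 s, during which the arm holds its last target.

### The job

Unlock the sample safe by turning its three dials to 2 (the nearest), 5 (the middle one) and 3 (the farthest), slide its cover fully open, and stand every square bottle from the crate upright on the floor of the safe, leaving the round jars and the slim bottle in the crate. Then slide the cover fully shut and lock the safe by turning all three dials to 0. Never have the cover off its shut position while a dial is off its code, and leave the wash bottle, beaker and tip box as they stand.

Things in the scene. Friction and masses are not known exactly. Their poses are not given: they have to be found in the camera images.
- safe: fixed grey steel safe; origin on the bench under the middle of its well, x away from the robot (turned by up to 0.15 rad), y left. Behind the well (+x) is a solid deck 150 mm long and as high as the well's walls, over which the cover slides; on the -y side is a console, top 85 mm above the bench, with three dials in a row along x, at y = -185 mm and x = -55, 30 and 115 mm
- well (a point): the centre of the floor of the safe's well, 10 mm above the bench; axes as the safe's. The well is 130 mm (x) by 210 mm (y) inside; its walls, 8 mm thick, reach 94 mm above this point. Closed by the cover at the start
- cover (a joint): how far the flat aluminium cover (146 x 224 mm, 6 mm thick, underside 96 mm above the well's floor) has slid open along the safe's +x, in m: 0 shut over the well, 0.135 fully open. Stays where it is left; slides with about 2 N. No bolt holds it (an alarm reads the dials): it slides even when locked, which counts as forcing it
- cover_handle (a point): middle of the cover's handle, an upright black fin 12 mm thick (along the safe's x), 90 mm long (along y), standing from the top of the cover (15 mm below this point) to 14 mm above this point. 30 mm in front (-x) of the cover's centre
- dial_near (a joint): dial nearest the robot: reading in rad, growing clockwise seen from above, pi/6 (30 deg) per mark: mark 0 (the long one of seven black marks) is 0, mark 6 is pi. The white line points to the safe's +y (the well) at 0, to +x (away from the robot) at 3, to -y at 6. Stops just past the end marks (-0.1, 3.24). Stays where it is left; turns with 0.05 N m
- dial_mid (a joint): middle dial: reading in rad, growing clockwise seen from above, pi/6 (30 deg) per mark: mark 0 (the long one of seven black marks) is 0, mark 6 is pi. The white line points to the safe's +y (the well) at 0, to +x (away from the robot) at 3, to -y at 6. Stops just past the end marks (-0.1, 3.24). Stays where it is left; turns with 0.05 N m
- dial_far (a joint): dial farthest from the robot: reading in rad, growing clockwise seen from above, pi/6 (30 deg) per mark: mark 0 (the long one of seven black marks) is 0, mark 6 is pi. The white line points to the safe's +y (the well) at 0, to +x (away from the robot) at 3, to -y at 6. Stops just past the end marks (-0.1, 3.24). Stays where it is left; turns with 0.05 N m
- dial_near_grip (a point): nearest dial: black bar-shaped grip 12 mm wide, 44 mm long and 29 mm tall on a round steel disc of 52 mm; white line on the pointing half of the bar. This point is on the dial's axis, 16 mm above the disc and 13 mm below the top of the bar
- dial_mid_grip (a point): middle dial: black bar-shaped grip 12 mm wide, 44 mm long and 29 mm tall on a round steel disc of 52 mm; white line on the pointing half of the bar. This point is on the dial's axis, 16 mm above the disc and 13 mm below the top of the bar
- dial_far_grip (a point): farthest dial: black bar-shaped grip 12 mm wide, 44 mm long and 29 mm tall on a round steel disc of 52 mm; white line on the pointing half of the bar. This point is on the dial's axis, 16 mm above the disc and 13 mm below the top of the bar
- crate: fixed low grey plastic crate, 175 (x) x 255 (y) x 45 mm, walls and floor 5 mm; origin under its centre, on the bench. It holds the square bottles, two jars and the slim bottle, all standing in two rows of three, about 78 mm apart, in any order
- bottle1_centre (a point): square white sample bottle with a tall red screw cap: body 46 x 46 mm and 45 mm tall, cap 30 mm in diameter and 40 mm tall, 85 mm in all, heavy foot, about 0.14 kg. This point is at its centre, 42.5 mm above its underside; z up through the cap. It may be absent
- bottle2_centre (a point): square white sample bottle with a tall red screw cap: body 46 x 46 mm and 45 mm tall, cap 30 mm in diameter and 40 mm tall, 85 mm in all, heavy foot, about 0.14 kg. This point is at its centre, 42.5 mm above its underside; z up through the cap. It may be absent
- bottle3_centre (a point): square white sample bottle with a tall red screw cap: body 46 x 46 mm and 45 mm tall, cap 30 mm in diameter and 40 mm tall, 85 mm in all, heavy foot, about 0.14 kg. This point is at its centre, 42.5 mm above its underside; z up through the cap. It may be absent
- jar1_centre (a point): low round white jar with a flat red lid, 60 mm in diameter, 42 mm tall, not to be taken; this point is half-way up
- jar2_centre (a point): low round white jar with a flat red lid, 60 mm in diameter, 42 mm tall, not to be taken; this point is half-way up
- slim_centre (a point): slim round white bottle with a red cap, 34 mm in diameter, 102 mm tall, not to be taken; this point is half-way up
- wash: clear wash bottle with a bent spout, 64 mm in diameter, 180 mm tall, standing on the bench beyond the safe; origin at its underside; bystander
- beaker: glass beaker, 70 mm in diameter, 90 mm tall, at the robot's right; origin at its underside; bystander
- tipbox: blue tip box 85 x 125 x 50 mm at the robot's left; origin at its underside; bystander
Mind the look-alikes: they are no part of the job. What is shaped like the part that bears slim_centre but blue, orange or yellow is not meant.

How it is judged (in metres and radians):
On the way, in this order (a step that is already met when the one before it is completed fails the run):
1. with the cover shut, the dials read 2 (near), 5 (middle), 3 (far) (value of joint dial_near between 0.907 and 1.187 rad and value of joint dial_mid between 2.478 and 2.758 rad and value of joint dial_far between 1.431 and 1.711 rad and value of joint cover below 0.01 m), for 0.2 s.
2. the cover is fully open (value of joint cover above 0.12 m), for 0.2 s.
3. every square bottle stands in the safe, the cover still open (x of bottle1_centre in the frame of well between -0.065 and 0.065 m and y of bottle1_centre in the frame of well between -0.105 and 0.105 m and z of each of bottle1_centre, bottle2_centre, bottle3_centre in the frame of well below 0.055 m and angle between each of bottle1_centre, bottle2_centre, bottle3_centre's own z axis and vertical below 0.2 rad and x of bottle2_centre in the frame of well between -0.065 and 0.065 m and y of bottle2_centre in the frame of well between -0.105 and 0.105 m and x of bottle3_centre in the frame of well between -0.065 and 0.065 m and y of bottle3_centre in the frame of well between -0.105 and 0.105 m and value of joint cover above 0.1 m), for 0.2 s.
4. the cover is fully shut over the bottles (x of bottle1_centre in the frame of well between -0.065 and 0.065 m and y of bottle1_centre in the frame of well between -0.105 and 0.105 m and z of each of bottle1_centre, bottle2_centre, bottle3_centre in the frame of well below 0.055 m and angle between each of bottle1_centre, bottle2_centre, bottle3_centre's own z axis and vertical below 0.2 rad and x of bottle2_centre in the frame of well between -0.065 and 0.065 m and y of bottle2_centre in the frame of well between -0.105 and 0.105 m and x of bottle3_centre in the frame of well between -0.065 and 0.065 m and y of bottle3_centre in the frame of well between -0.105 and 0.105 m and value of joint cover below 0.008 m), for 0.2 s.
At the end, for the whole second after the job is handed in: all three dials within 8 degrees of 0, the cover shut to within 8 mm, every square bottle inside the safe's well, standing upright (within 0.2 rad) on its floor, the jars and the slim bottle still in the crate (all of step 4 and value of joint dial_near between -0.14 and 0.14 rad and value of joint dial_mid between -0.14 and 0.14 rad and value of joint dial_far between -0.14 and 0.14 rad and x of jar1_centre in the frame of crate between -0.0875 and 0.0875 m and y of jar1_centre in the frame of crate between -0.1275 and 0.1275 m and height (world z) of each of jar1_centre, jar2_centre, slim_centre below 0.075 m and x of jar2_centre in the frame of crate between -0.0875 and 0.0875 m and y of jar2_centre in the frame of crate between -0.1275 and 0.1275 m and x of slim_centre in the frame of crate between -0.0875 and 0.0875 m and y of slim_centre in the frame of crate between -0.1275 and 0.1275 m); the robot touches nothing.
It fails at once if the cover is more than 15 mm open while a dial is more than 15 degrees off its code (value of joint cover above 0.015 m and not (value of joint dial_near between 0.787 and 1.307 rad and value of joint dial_mid between 2.358 and 2.878 rad and value of joint dial_far between 1.311 and 1.831 rad)).
It fails at once if the wash bottle, beaker or tip box is moved by more than 30 mm (distance of any of wash, beaker, tipbox from where it was at the start of the episode above 0.03 m).
Of bottle1, bottle2, bottle3 only 2 to 3 are there at a start; the rules pass over those that are not, and their reading is None.
At some moment in a run one of bottle1, bottle2, bottle3 may be knocked a few centimetres aside while the robot is not near it.
It also fails if it takes over 210 s, if anything falls off the work surface, if the arm or the gripper's body presses on something with over 40 N, if the wrist force passes 120 N, or if a joint passes its speed limit or range.

## Working session

There is one attempt and no reset: what is moved stays moved. The work goes in short steps, Python scripts to look and compute and a tool call to move; the robot and the scene stay as the last step left them, time stands still between calls to the robot, and variables do not carry over. Pictures are saved under pics/ and viewed, and the job is handed in when it is done.

Besides the shell and the picture viewer there is one more tool, called after "Emit:" by a JSON object that holds its "method" and its "body", one argument or row to a line. apply_moves: Moves the arm, as the interface text tells. Its arguments: {"type":"object","properties":{"increments":{"type":"array"},"force":{"type":"number"}},"required":["increments"]}

```bash
mkdir -p pics; ls; python3 - <<'E'
from cell import arm
import cv2, numpy as np
s=arm.state(); print(s)
for n in ["side","top","wrist"]:
    im=arm.read_camera(n); cv2.imwrite(f"pics/{n}0.png",im[:,:,::-1])
    c=arm.calibration(n); print(n,{k:np.round(v,4).tolist() if not isinstance(v,str) else v for k,v in c.items()})
E
```

```text
pics
{'time': 0.0, 'qpos': array([-7.85873889e+01,  2.81627340e+01,  8.93497393e+01,  4.38828913e-04,
        6.25499273e+01, -6.05246178e+00]), 'joint_vel': array([ 0.02217452, -0.03302289, -0.00661745, -0.04068197, -0.04974343,
       -0.01140438]), 'tau': array([ 2.40628091e-03, -6.12644219e+01, -2.58186275e+01,  6.93086162e-02,
        4.81946196e-02, -1.34072525e-04]), 'tcp_pos': array([ 0.1875269 , -0.59592259,  0.19167941]), 'orientation': array([-9.00620118e+01,  6.96649580e-03, -1.62535133e+02]), 'ft_force': array([ 0.27699347, -0.72005192,  0.09204756]), 'torque': array([ 0.00488577,  0.00978127, -0.00915128]), 'gripper_width': 0.09515566242053357}
side {'intrinsics': [[472.8648, 0.0, 272.4329], [0.0, 472.8648, 215.0235], [0.0, 0.0, 1.0]], 'pose': [[-0.9898, -0.0831, 0.1153, 0.3675], [-0.142, 0.6142, -0.7763, 1.1529], [-0.0063, -0.7848, -0.6198, 1.0004], [0.0, 0.0, 0.0, 1.0]]}
top {'intrinsics': [[482.351, 0.0, 286.773], [0.0, 482.351, 202.3327], [0.0, 0.0, 1.0]], 'pose': [[0.0516, -0.9776, 0.2041, 0.2319], [-0.9987, -0.0507, 0.0097, 0.0145], [0.0009, -0.2043, -0.9789, 1.3865], [0.0, 0.0, 0.0, 1.0]]}
wrist {'intrinsics': [[325.1923, 0.0, 274.7519], [0.0, 325.1923, 206.5516], [0.0, 0.0, 1.0]], 'hand_eye': [[-0.0004, 0.9699, 0.2434, -0.0671], [0.0001, -0.2434, 0.9699, -0.192], [1.0, 0.0004, 0.0, -0.0002], [0.0, 0.0, 0.0, 1.0]]}
```

View pics/top0.png

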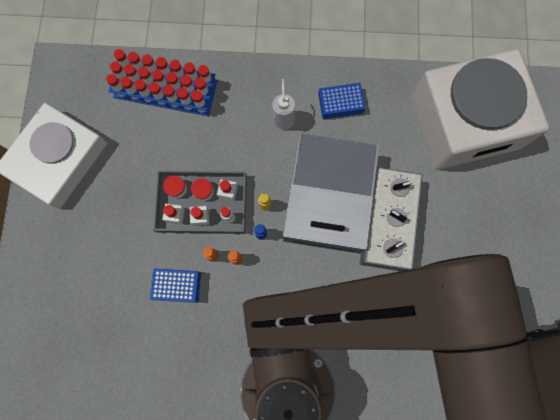

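View pics/side0.png

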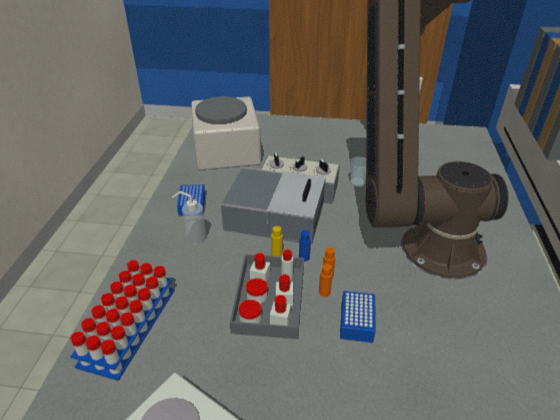

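View pics/wrist0.png

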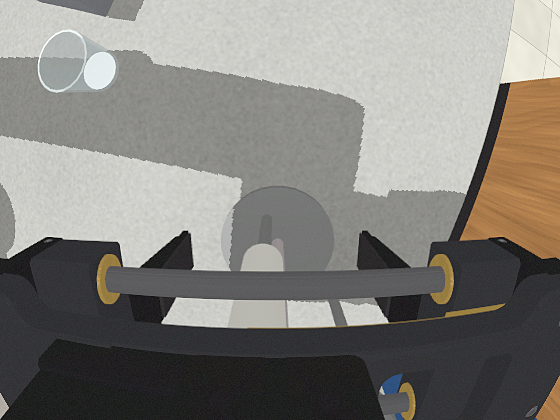

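```bash
python3 - <<'E'
import cv2
im=cv2.imread("pics/top0.png")
cv2.imwrite("pics/top0_dials.png",cv2.resize(im[160:280,345:435],None,fx=6,fy=5.0,interpolation=cv2.INTER_CUBIC)[:600])
cv2.imwrite("pics/top0_crate.png",cv2.resize(im[165:240,150:250],None,fx=8,fy=8,interpolation=cv2.INTER_CUBIC))
cv2.imwrite("pics/top0_safe.png",cv2.resize(im[130:280,280:430],None,fx=4,fy=4,interpolation=cv2.INTER_CUBIC))
im=cv2.imread("pics/side0.png")
cv2.imwrite("pics/side0_safe.png",cv2.resize(im[140:250,210:350],None,fx=5,fy=5,interpolation=cv2.INTER_CUBIC))
E
```

```text
(no output)
```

View pics/top0_crate.png

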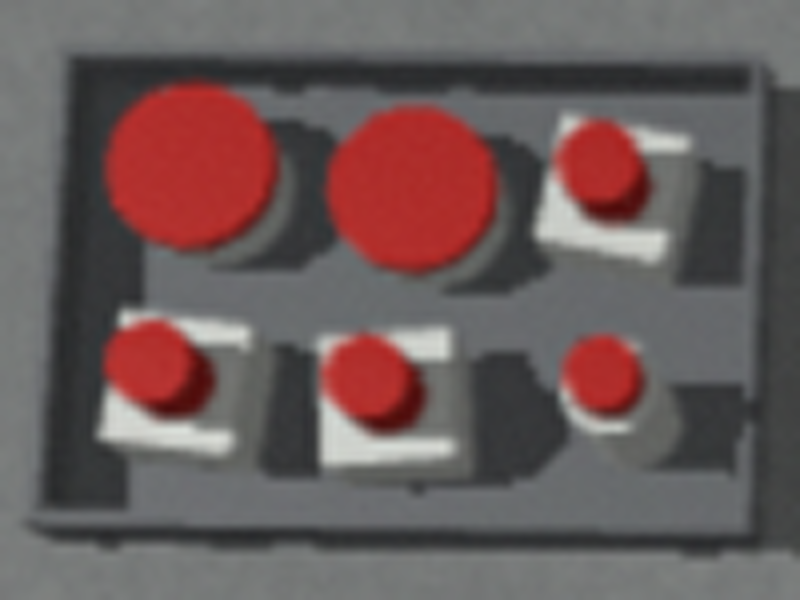

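View pics/top0_safe.png

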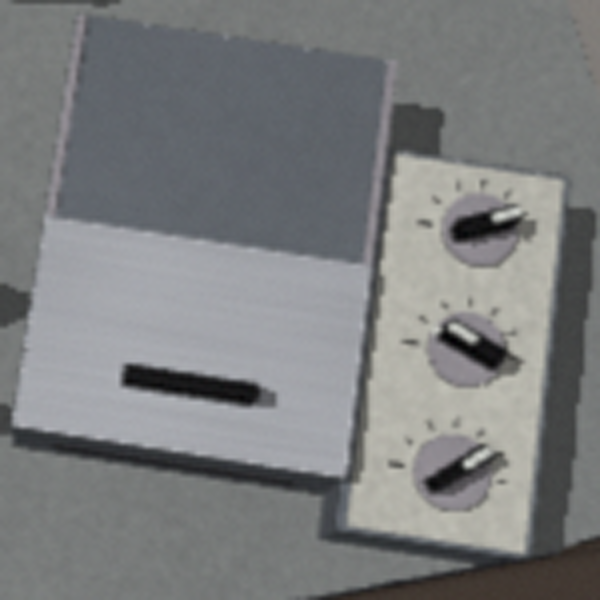

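View pics/top0_dials.png

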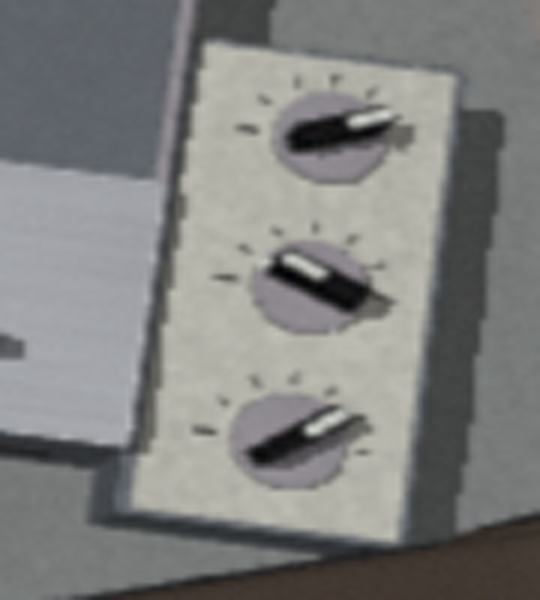

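View pics/side0_safe.png

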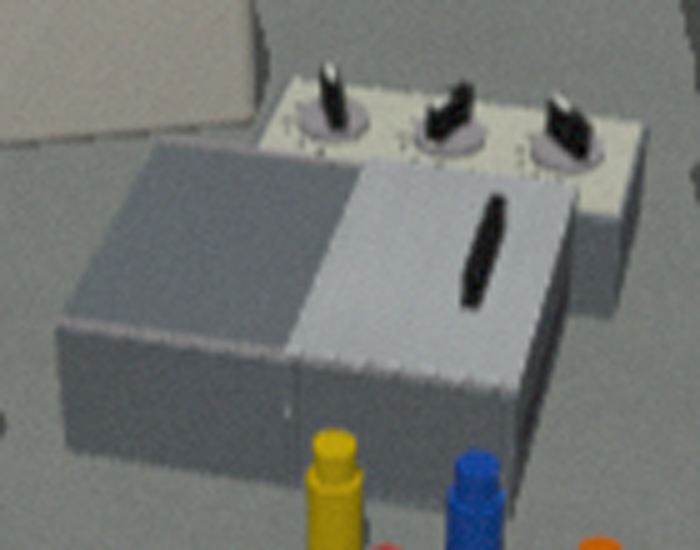

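```bash
cat > h.py <<'E'
from cell import arm
import cv2, numpy as np
from scipy.spatial.transform import Rotation as R
from scipy.optimize import least_squares
def cam(n):
    c=arm.calibration(n); return np.array(c["intrinsics"]),np.array(c["pose"])
def px2z(n,uv,z):
    K,P=cam(n); uv=np.atleast_2d(uv).astype(float)
    d=np.c_[(uv[:,0]-K[0,2])/K[0,0],(uv[:,1]-K[1,2])/K[1,1],np.ones(len(uv))]@P[:3,:3].T
    o=P[:3,3]; t=(z-o[2])/d[:,2]; return o+t[:,None]*d
def proj(n,p):
    K,P=cam(n); q=(np.atleast_2d(p)-P[:3,3])@P[:3,:3]; q=q@K.T; return q[:,:2]/q[:,2:]
def toolpose(s=None):
    s=s or arm.state(); return np.array(s["tcp_pos"]),R.from_euler("xyz",s["orientation"],degrees=True).as_matrix()
def wrist_px2z(uv,z,pose):
    c=arm.calibration("wrist"); K=np.array(c["intrinsics"]);H=np.array(c["hand_eye"])
    uv=np.atleast_2d(uv).astype(float); x=uv-K[:2,2]; r=np.hypot(*x.T); th=r/K[0,0]
    d=np.c_[x/np.maximum(r,1e-9)[:,None]*np.sin(th)[:,None],np.cos(th)]
    p,Rt=pose; d=d@H[:3,:3].T@Rt.T; o=p+Rt@H[:3,3]; t=(np.asarray(z)-o[2])/d[:,2]; return o+t[:,None]*d
def wrist_proj(P,pose):
    c=arm.calibration("wrist"); K=np.array(c["intrinsics"]);H=np.array(c["hand_eye"]); p,Rt=pose
    q=(np.atleast_2d(P)-p)@Rt; q=(q-H[:3,3])@H[:3,:3]; rho=np.hypot(q[:,0],q[:,1]); th=np.arctan2(rho,q[:,2])
    return K[:2,2]+K[0,0]*(th/rho)[:,None]*q[:,:2]
def safe2w(S,p): # S=(x,y,yaw)
    c,s=np.cos(S[2]),np.sin(S[2]); p=np.atleast_2d(p).astype(float); o=p.copy()
    o[:,0]=S[0]+c*p[:,0]-s*p[:,1]; o[:,1]=S[1]+s*p[:,0]+c*p[:,1]; return o
E
python3 - <<'E'
from h import *
uv=np.array([[283.5,237.5],[366.75,249.5],[292,184.5],[371.5,195.5]])
L=np.array([[-.073,.112,.112],[-.073,-.112,.112],[.073,.112,.112],[.073,-.112,.112]])
f=lambda S:(proj("top",safe2w(S,L))-uv).ravel()
r=least_squares(f,[.5,-.1,0]); S=r.x; print(S,np.degrees(S[2]),r.fun.round(1))
D=np.array([[-.055,-.185,.09],[.03,-.185,.09],[.115,-.185,.09]])
print("discs",safe2w(S,D).round(4).tolist(),proj("top",safe2w(S,D)).round(1).tolist(),"side",proj("side",safe2w(S,D)).round(1).tolist())
print("handle",safe2w(S,[[-.03,0,.127]]))
crop=lambda a:np.array(a)/8+[150,165]
caps=crop([[600,163],[152,363],[367,378]]); print("caps",px2z("top",caps,.09).round(4).tolist())
print("slim",px2z("top",crop([[602,372]]),.107).round(4), "jars",px2z("top",crop([[192,165],[412,188]]),.047).round(4).tolist())
# shoulder corners z=.05 : TL,TR,BL,BR
for n,q in dict(A=[[562,113],[690,133],[538,240],[662,262]],B=[[120,310],[250,325],[98,440],[235,455]],C=[[318,335],[452,326],[320,467],[456,455]]).items():
    w=px2z("top",crop(q),.05); print(n,w[:,:2].round(3).tolist(),w.mean(0).round(4), np.degrees(np.arctan2(*(w[1]-w[0])[1::-1])+np.pi/2).round(1), np.degrees(np.arctan2(*(w[3]-w[2])[1::-1])+np.pi/2).round(1))
print("white ends")
E
```

```text
[ 0.46486332 -0.08629529 -0.08965468] -5.136834719914821 [-0.3 -0.2  0.2 -0.3 -1.2  0.   1.3  0.4]
discs [[0.3935, -0.2656, 0.09], [0.4782, -0.2732, 0.09], [0.5628, -0.2808, 0.09]] [[393.3, 247.3], [396.3, 216.5], [399.2, 186.6]] side [[323.8, 170.0], [300.1, 167.1], [276.9, 164.3]]
handle [[ 0.43498381 -0.08360925  0.127     ]]
caps [[0.5413, 0.2005, 0.09], [0.4631, 0.348, 0.09], [0.4617, 0.2741, 0.09]]
slim [[0.4649 0.1917 0.107 ]] jars [[0.5432, 0.3521, 0.047], [0.5389, 0.2729, 0.047]]
A [[0.568, 0.221], [0.563, 0.175], [0.522, 0.226], [0.516, 0.181]] [0.5424 0.2009 0.05  ] -6.2 -7.3
B [[0.489, 0.371], [0.486, 0.325], [0.442, 0.374], [0.439, 0.326]] [0.4638 0.3492 0.05  ] -3.7 -3.3
C [[0.483, 0.301], [0.489, 0.254], [0.436, 0.296], [0.443, 0.248]] [0.4629 0.2747 0.05  ] 6.9 8.1
white ends
```

Emit:
{"method": "apply_moves", "body": {
  "increments": [
    [[0.02,0.03,0.03,0,0,0,0.095],[0.05,0.07,0.07,0,0,0,0.095],[0.08,0.12,0.09,0,0,0,0.095],[0.12,0.17,0.09,0,0,0,0.095],[0.16,0.225,0.09,0,0,0,0.095],[0.19,0.275,0.09,0,0,0,0.095],[0.21,0.305,0.09,0,0,0,0.095],[0.21,0.305,0.09,0,0,0,0.095]]
  ]
}}

```text
time: 1.15
tcp_pos: [0.3985, -0.289, 0.2819]
orientation: [-90.0, 0.0, -162.3]
ft_force: [-0.1, -0.1, 0.9]
gripper_width: 0.0952
```

```bash
python3 - <<'E'
from h import *
s=arm.state(); print(s["time"],s["tcp_pos"],s["orientation"],s["qpos"].round(1))
im=arm.read_camera("wrist"); cv2.imwrite("pics/w1.png",im[:,:,::-1])
S=[.4649,-.0863,-.0897]
D=np.array([[-.055,-.185,.09],[.03,-.185,.09],[.115,-.185,.09]])
print(wrist_proj(safe2w(S,D),toolpose(s)).round(1))
E
```

```text
1.15 [ 0.39849058 -0.28900998  0.28192925] [-9.00490188e+01  1.19541064e-02 -1.62336178e+02] [-43.7  12.1  99.9   0.   68.   28.7]
[[255.2 181. ]
 [283.  115.1]
 [311.   50.8]]
```

View pics/w1.png

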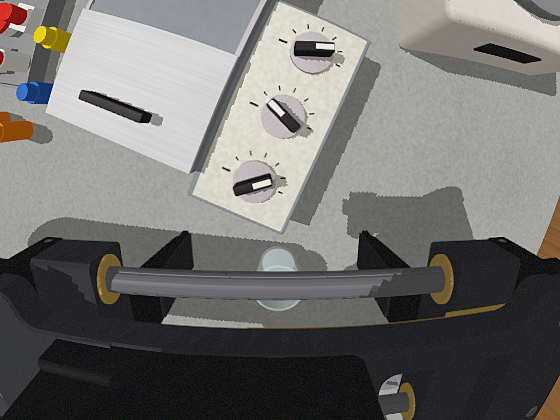

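```bash
python3 - <<'E'
from h import *
im=cv2.imread("pics/w1.png")
cv2.imwrite("pics/w1c.png",cv2.resize(im[20:215,190:350],None,fx=3,fy=3,interpolation=cv2.INTER_CUBIC))
print(wrist_px2z([[278,300]],0,toolpose()),wrist_px2z([[278,268]],0.09,toolpose()))
E
```

```text
[[ 0.19684767 -0.35937304  0.        ]] [[ 0.29315661 -0.32757248  0.09      ]]
```

View pics/w1c.png

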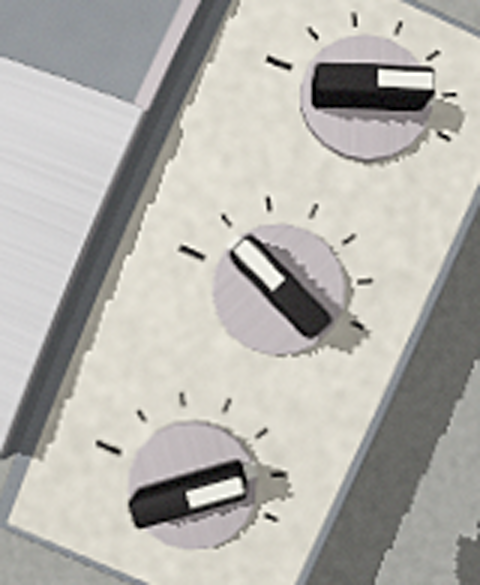

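```bash
python3 - <<'E'
from h import *
S=[.4649,-.0863,-.0897]; pose=toolpose()
for n,(b,w) in dict(near=([136,511],[244,474]),mid=([320,328],[240,243]),far=([313,83],[434,77])).items():
    p=wrist_px2z(np.array([b,w])/3+[190,20],.12,pose); d=p[1]-p[0]
    a=np.degrees(np.arctan2(d[1],d[0])); c=p.mean(0)
    print(n,"centre",c.round(4),"len",np.linalg.norm(d).round(4),"ang",a.round(1),"reading",((90+np.degrees(S[2])-a)/30).round(2))
D=np.array([[-.055,-.185,.09],[.03,-.185,.09],[.115,-.185,.09]]); print(safe2w(S,D))
E
```

```text
near centre [ 0.3943 -0.266   0.12  ] len 0.0425 ang -53.5 reading 4.61
mid centre [ 0.4766 -0.2747  0.12  ] len 0.0421 ang 60.7 reading 0.81
far centre [ 0.5606 -0.2836  0.12  ] len 0.0444 ang -67.0 reading 5.06
[[ 0.39354886 -0.26562935  0.09      ]
 [ 0.47820713 -0.27324363  0.09      ]
 [ 0.5628654  -0.28085791  0.09      ]]
```

```bash
python3 - <<'E'
from h import *
pose=(np.array([0.1875,-0.5959,0.1917]),R.from_euler("xyz",[-90.06,0,-162.535],degrees=True).as_matrix())
print(wrist_px2z([[100,71]],0,pose),wrist_px2z([[63,60]],0.09,pose))
E
```

```text
[[ 0.26350395 -0.33559596  0.        ]] [[ 0.26489491 -0.33991972  0.09      ]]
```

Emit:
{"method": "apply_moves", "body": {
  "increments": [
    [[-0.001,0.005,-0.02,0,0,-0.17,0.045],[-0.002,0.01,-0.04,0,0,-0.34,0.045],[-0.003,0.015,-0.06,0,0,-0.51,0.045],[-0.004,0.02,-0.08,0,0,-0.68,0.045],[-0.005,0.023,-0.1,0,0,-0.85,0.045],[-0.005,0.023,-0.12,0,0,-1.02,0.045],[-0.005,0.023,-0.13,0,0,-1.187,0.045],[-0.005,0.023,-0.13,0,0,-1.187,0.045]]
  ]
}}

```text
time: 2.2
tcp_pos: [0.3922, -0.268, 0.1512]
orientation: [-90.0, -0.1, 129.6]
ft_force: [-1.0, -0.1, -0.5]
gripper_width: 0.045
```

```bash
python3 - <<'E'
from h import *
s=arm.state(); print(s["time"],s["tcp_pos"],s["orientation"],s["qpos"].round(1))
im=arm.read_camera("wrist"); cv2.imwrite("pics/w2.png",im[:,:,::-1])
E
```

```text
2.2 [ 0.3922349  -0.26795821  0.15119922] [-9.00219300e+01 -8.89869192e-02  1.29578808e+02] [-42.3  19.2 112.5   0.   48.4  98.1]
```

View pics/w2.png

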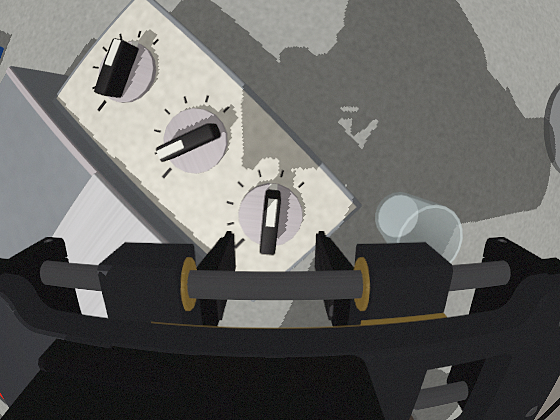

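Emit:
{"method": "apply_moves", "body": {
  "increments": [
    [[0.001,0.002,-0.02,0,0,0,0.045],[0.001,0.002,-0.04,0,0,0,0.045],[0.001,0.002,-0.052,0,0,0,0.045],[0.001,0.002,-0.053,0,0,0,0.02],[0.001,0.002,-0.053,0,0,0,0.005],[0.001,0.002,-0.053,0,0,0,0.005],[0.001,0.002,-0.053,0,0,0,0.005],[0.001,0.002,-0.053,0,0,0,0.005]]
  ],
  "force": 25
}}

```text
time: 3.25
tcp_pos: [0.3945, -0.2654, 0.0992]
orientation: [-90.1, 0.0, 129.7]
ft_force: [7.7, 8.6, 2.4]
gripper_width: 0.0106
```

Emit:
{"method": "apply_moves", "body": {
  "increments": [
    [[0.001,0.001,0,0,0,0.18,0.005],[0.001,0.001,0,0,0,0.36,0.005],[0.001,0.001,0,0,0,0.54,0.005],[0.001,0.001,0,0,0,0.72,0.005],[0.001,0.001,0,0,0,0.9,0.005],[0.001,0.001,0,0,0,1.08,0.005],[0.001,0.001,0,0,0,1.24,0.005],[0.001,0.001,0,0,0,1.315,0.005]]
  ]
}}

```text
time: 4.25
tcp_pos: [0.3952, -0.2632, 0.0993]
orientation: [-90.3, 0.0, -154.8]
ft_force: [1.6, 8.1, 0.5]
gripper_width: 0.0109
```

Emit:
{"method": "apply_moves", "body": {
  "increments": [
    [[0,0,0,0,0,0,0.045],[0,0,0,0,0,0,0.045],[0,0,0,0,0,0,0.045],[0,0,0.03,0,0,0.0,0.045],[0.01,-0.002,0.05,0,0,0.15,0.045],[0.04,-0.005,0.05,0,0,0.3,0.045],[0.07,-0.008,0.05,0,0,0.46,0.045],[0.083,-0.009,0.05,0,0,0.62,0.045]]
  ]
}}

```text
time: 5.25
tcp_pos: [0.4794, -0.2724, 0.1492]
orientation: [-90.2, 0.0, -118.9]
ft_force: [-0.3, 0.1, 0.3]
gripper_width: 0.0447
```

```bash
python3 - <<'E'
from h import *
s=arm.state(); print(s["time"],s["tcp_pos"],s["orientation"],s["qpos"].round(1))
im=arm.read_camera("wrist"); cv2.imwrite("pics/w3.png",im[:,:,::-1])
E
```

```text
5.25 [ 0.47944082 -0.27241116  0.149211  ] [-9.02343516e+01  2.18744210e-02 -1.18937594e+02] [-36.5  25.1 102.4  -0.   52.7  -7.5]
```

View pics/w3.png

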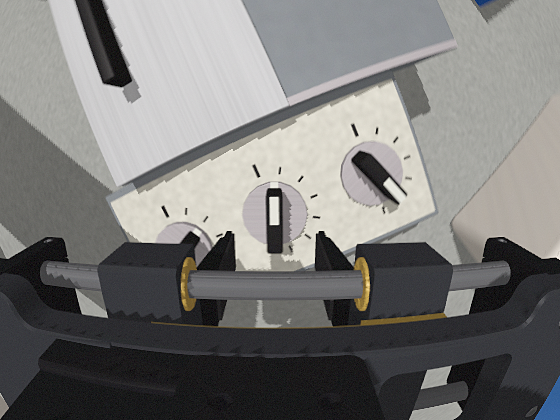

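Emit:
{"method": "apply_moves", "body": {
  "increments": [
    [[0,0,-0.02,0,0,0,0.045],[0,0,-0.04,0,0,0,0.045],[0,0,-0.05,0,0,0,0.045],[0,0,-0.05,0,0,0,0.02],[0,0,-0.05,0,0,0,0.005],[0,0,-0.05,0,0,0,0.005],[0,0,-0.05,0,0,0,0.005],[0,0,-0.05,0,0,0,0.005]]
  ]
}}

```text
time: 6.3
tcp_pos: [0.4788, -0.2717, 0.0995]
orientation: [-90.4, 0.0, -118.5]
ft_force: [-7.4, 2.7, 6.7]
gripper_width: 0.0109
```

Emit:
{"method": "apply_moves", "body": {
  "increments": [
    [[0,0,0,0,0,-0.18,0.005],[0,0,0,0,0,-0.36,0.005],[0,0,0,0,0,-0.54,0.005],[0,0,0,0,0,-0.72,0.005],[0,0,0,0,0,-0.9,0.005],[0,0,0,0,0,-1.08,0.005],[0,0,0,0,0,-1.26,0.005],[0,0,0,0,0,-1.44,0.005]]
  ]
}}

```text
time: 7.3
tcp_pos: [0.4792, -0.2727, 0.0997]
orientation: [-90.3, 0.1, 158.7]
ft_force: [-0.0, -6.5, -4.6]
gripper_width: 0.0105
```

Emit:
{"method": "apply_moves", "body": {
  "increments": [
    [[0,0,0,0,0,-0.16,0.005],[0,0,0,0,0,-0.32,0.005],[0,0,0,0,0,-0.48,0.005],[0,0,0,0,0,-0.64,0.005],[0,0,0,0,0,-0.765,0.005],[0,0,0,0,0,-0.765,0.005],[0,0,0,0,0,-0.765,0.045],[0,0,0,0,0,-0.765,0.045]]
  ]
}}

```text
time: 8.3
tcp_pos: [0.4793, -0.2727, 0.0999]
orientation: [-90.3, 0.1, 114.8]
ft_force: [0.8, -0.1, 0.1]
gripper_width: 0.0254
```

Emit:
{"method": "apply_moves", "body": {
  "increments": [
    [[0,0,0,0,0,0,0.045],[0,0,0.03,0,0,0,0.045],[0.01,-0.001,0.05,0,0,0,0.045],[0.04,-0.004,0.05,0,0,-0.01,0.045],[0.07,-0.007,0.05,0,0,-0.02,0.045],[0.084,-0.008,0.05,0,0,-0.03,0.045],[0.084,-0.008,0.05,0,0,-0.03,0.045],[0.084,-0.008,0.05,0,0,-0.03,0.045]]
  ]
}}

```text
time: 9.3
tcp_pos: [0.5624, -0.2805, 0.1498]
orientation: [-90.3, 0.1, 113.1]
ft_force: [-0.3, -0.8, -0.2]
gripper_width: 0.0448
```

```bash
python3 - <<'E'
from h import *
s=arm.state(); print(s["time"],s["tcp_pos"],s["orientation"],s["qpos"].round(1))
im=arm.read_camera("wrist"); cv2.imwrite("pics/w4.png",im[:,:,::-1])
E
```

```text
9.3 [ 0.56241553 -0.28046979  0.14975167] [-9.03029120e+01  1.00307208e-01  1.13114361e+02] [-32.6  30.7  91.7   0.2  57.3 124.1]
```

View pics/w4.png

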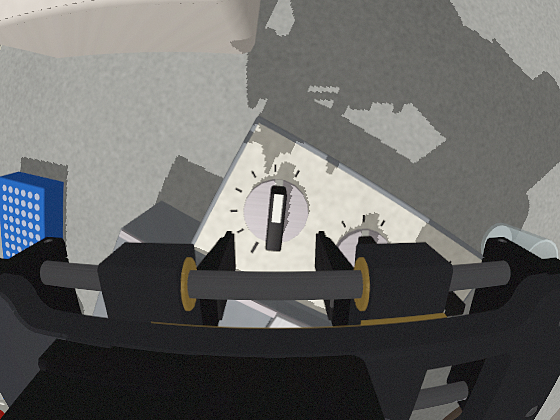

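Emit:
{"method": "apply_moves", "body": {
  "increments": [
    [[0,0,-0.02,0,0,0,0.045],[0,0,-0.04,0,0,0,0.045],[0,0,-0.05,0,0,0,0.045],[0,0,-0.05,0,0,0,0.02],[0,0,-0.05,0,0,0,0.005],[0,0,-0.05,0,0,0,0.005],[0,0,-0.05,0,0,0,0.005],[0,0,-0.05,0,0,0,0.005]]
  ]
}}

```text
time: 10.35
tcp_pos: [0.5625, -0.2809, 0.1009]
orientation: [-90.3, 0.2, 113.1]
ft_force: [-3.7, -1.0, 8.1]
gripper_width: 0.0058
```

```bash
python3 - <<'E'
from h import *
s=arm.state(); print(s["time"],s["gripper_width"],s["ft_force"])
im=arm.read_camera("wrist"); cv2.imwrite("pics/w5.png",im[:,:,::-1])
im=arm.read_camera("side"); cv2.imwrite("pics/s5.png",cv2.resize(im[120:230,210:350,::-1],None,fx=5,fy=5,interpolation=cv2.INTER_CUBIC))
E
```

```text
10.35 0.0058102631240372505 [-3.74723789 -1.02511242  8.09073654]
```

View pics/w5.png

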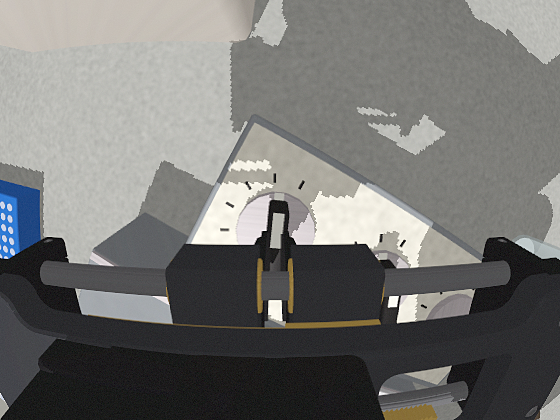

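View pics/s5.png

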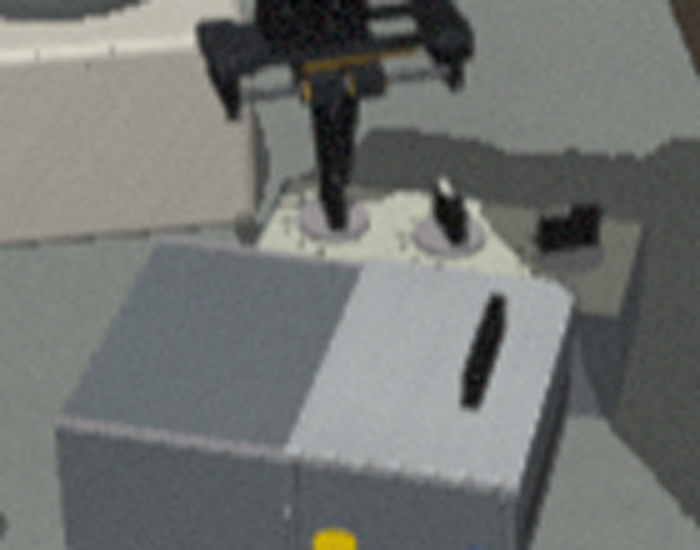

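Emit:
{"method": "apply_moves", "body": {
  "increments": [
    [[0,0,0,0,0,0.16,0.005],[0,0,0,0,0,0.32,0.005],[0,0,0,0,0,0.48,0.005],[0,0,0,0,0,0.64,0.005],[0,0,0,0,0,0.8,0.005],[0,0,0,0,0,0.96,0.005],[0,0,0,0,0,1.08,0.005],[0,0,0,0,0,1.08,0.005]]
  ]
}}

```text
time: 11.45
tcp_pos: [0.5624, -0.281, 0.101]
orientation: [-90.3, 0.2, 174.9]
ft_force: [-0.1, 0.5, -0.5]
gripper_width: 0.0048
```

Emit:
{"method": "apply_moves", "body": {
  "increments": [
    [[0,0,0,0,0,0,0.045],[0,0,0,0,0,0,0.045],[0,0,0,0,0,0,0.045],[0,0,0.03,0,0,0,0.045],[-0.02,0,0.08,0,0,0,0.06],[-0.05,0.01,0.13,0,0,0,0.06],[-0.07,0.01,0.15,0,0,0,0.06],[-0.07,0.01,0.15,0,0,0,0.06]]
  ]
}}

```text
time: 12.45
tcp_pos: [0.4922, -0.2712, 0.2528]
orientation: [-90.2, 0.3, 174.9]
ft_force: [-0.5, -0.1, 0.3]
gripper_width: 0.0602
```

```bash
python3 - <<'E'
from h import *
s=arm.state(); print(s["time"],s["tcp_pos"],s["orientation"],s["qpos"].round(1),s["ft_force"])
im=arm.read_camera("wrist"); cv2.imwrite("pics/w6.png",im[:,:,::-1])
S=[.4649,-.0863,-.0897]
D=np.array([[-.055,-.185,.09],[.03,-.185,.09],[.115,-.185,.09]])
print(wrist_proj(safe2w(S,D),toolpose(s)).round(1))
E
```

```text
12.45 [ 0.49217627 -0.2712321   0.25276882] [-90.21158015   0.34430616 174.88279341] [-35.8  19.6  93.8   0.4  66.5  59.2] [-0.47172873 -0.14187071  0.29521276]
[[277.7 269.7]
 [278.  200.3]
 [278.2 123.7]]
```

View pics/w6.png

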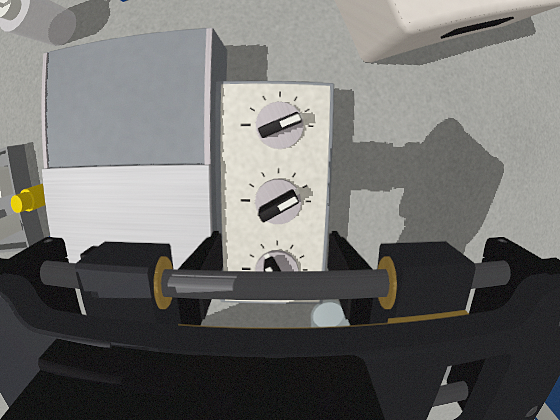

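```bash
python3 - <<'E'
from h import *
im=cv2.imread("pics/w6.png")
cv2.imwrite("pics/w6c.png",cv2.resize(im[80:280,220:340],None,fx=3,fy=3,interpolation=cv2.INTER_CUBIC))
E
```

```text
(no output)
```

View pics/w6c.png

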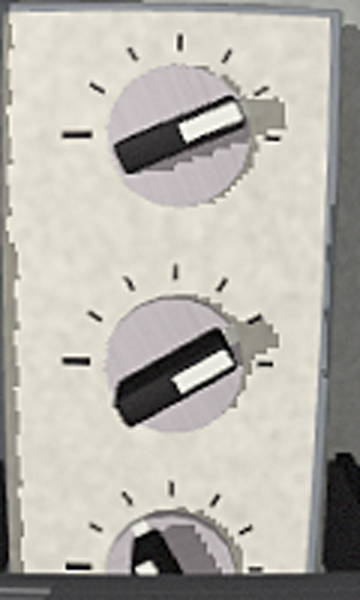

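```bash
python3 - <<'E'
from h import *
pose=toolpose()
p,Rt=pose
print(wrist_proj(np.array([p,p-Rt[:,1]*.019,p+Rt[:,2]*.03,p+Rt[:,0]*.01]),pose).round(1))
pose5=(np.array([.5625,-.2809,.1009]),R.from_euler("xyz",[-90.3,.2,113.1],degrees=True).as_matrix())
pose4=(np.array([.5624,-.2805,.1498]),R.from_euler("xyz",[-90.3,.1,113.1],degrees=True).as_matrix())
print(wrist_px2z([[276,212],[276,185],[273,250]],[.09,.12,.12],pose4))
print(wrist_px2z([[277,222],[277,202],[272,325]],[.09,.12,.12],pose5))
E
```

```text
[[274.5 235.9]
 [274.5 246.9]
 [322.2 235.7]
 [274.5 250.8]]
[[ 0.56141901 -0.2803902   0.09      ]
 [ 0.57215128 -0.30556413  0.12      ]
 [ 0.55520556 -0.26041554  0.12      ]]
[[ 0.56334715 -0.28688744  0.09      ]
 [ 0.57141688 -0.3055711   0.12      ]
 [ 0.54276235 -0.23090323  0.12      ]]
```

```bash
python3 - <<'E'
import cv2
for n in (4,5):
    im=cv2.imread(f"pics/w{n}.png"); cv2.imwrite(f"pics/w{n}c.png",cv2.resize(im[150:340,190:370],None,fx=3,fy=3,interpolation=cv2.INTER_CUBIC))
E
```

```text
(no output)
```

View pics/w5c.png

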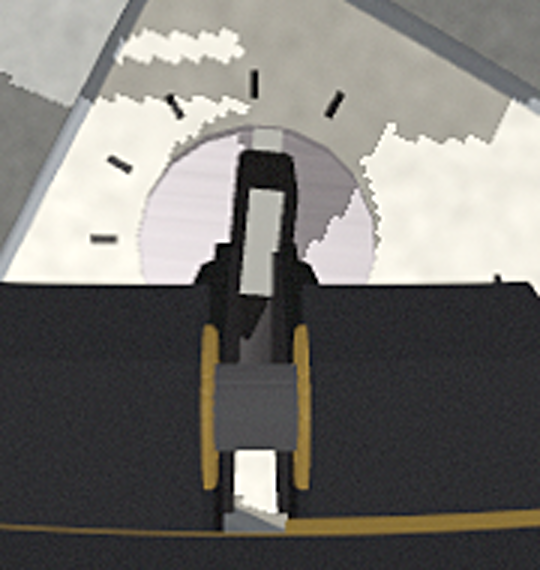

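View pics/w4c.png

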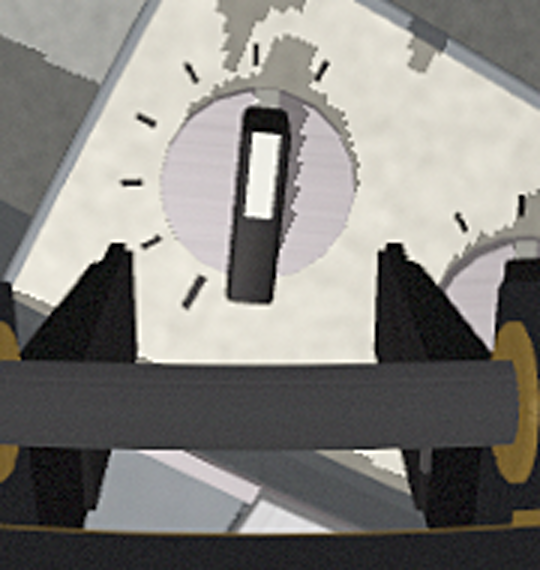

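```bash
python3 - <<'E'
from h import *
S=[.4649,-.0863,-.0897]; pose=toolpose()
for n,(b,w) in dict(mid=([122,402],[228,347]),far=([123,157],[241,110])).items():
    for z in (.12,):
        p=wrist_px2z(np.array([b,w])/3+[220,80],z,pose); d=p[1]-p[0]
        a=np.degrees(np.arctan2(d[1],d[0])); c=p.mean(0)
        print(n,"centre",c.round(4),"len",np.linalg.norm(d).round(4),"ang",a.round(1),"reading",((90+np.degrees(S[2])-a)/30).round(2))
d=wrist_px2z(np.array([[180,136],[174,364]])/3+[220,80],.09,pose); print(d)
E
```

```text
mid centre [ 0.4806 -0.2732  0.12  ] len 0.041 ang -66.9 reading 5.06
far centre [ 0.5616 -0.2827  0.12  ] len 0.0418 ang -73.0 reading 5.26
[[ 0.56098617 -0.28229904  0.09      ]
 [ 0.4774592  -0.27283814  0.09      ]]
```

Emit:
{"method": "apply_moves", "body": {
  "increments": [
    [[0.005,-0.001,0,0,0,-0.17,0.045],[0.015,-0.002,0,0,0,-0.34,0.045],[0.03,-0.004,-0.02,0,0,-0.51,0.045],[0.045,-0.006,-0.05,0,0,-0.68,0.045],[0.06,-0.009,-0.08,0,0,-0.85,0.045],[0.0698,-0.0108,-0.1,0,0,-1.02,0.045],[0.0698,-0.0108,-0.105,0,0,-1.185,0.045],[0.0698,-0.0108,-0.105,0,0,-1.185,0.045]]
  ]
}}

```text
time: 13.5
tcp_pos: [0.5623, -0.2815, 0.144]
orientation: [-90.1, 0.1, 107.1]
ft_force: [1.4, -0.1, 0.0]
gripper_width: 0.045
```

```bash
python3 - <<'E'
from h import *
s=arm.state(); print(s["time"],s["tcp_pos"],s["orientation"],s["qpos"].round(1))
im=arm.read_camera("wrist"); cv2.imwrite("pics/w7.png",im[:,:,::-1]);im=im[:,:,::-1]
cv2.imwrite("pics/w7c.png",cv2.resize(im[150:340,190:370],None,fx=3,fy=3,interpolation=cv2.INTER_CUBIC))
E
```

```text
13.5 [ 0.56233322 -0.28145698  0.14398115] [-9.01492722e+01  1.02461906e-01  1.07069220e+02] [-3.260e+01  3.120e+01  9.190e+01  1.000e-01  5.670e+01  1.303e+02]
```

View pics/w7c.png

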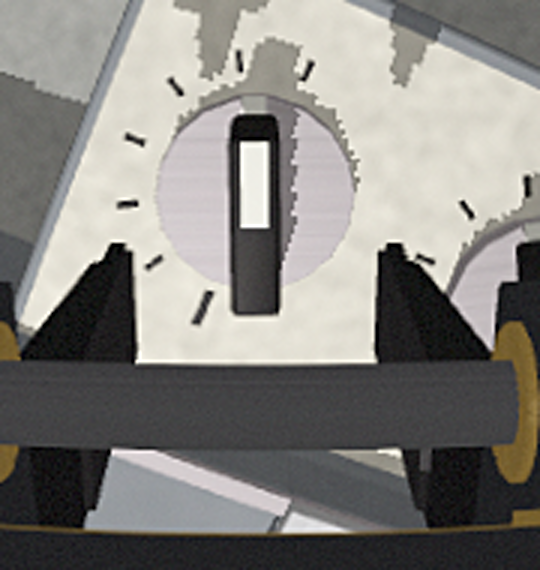

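Emit:
{"method": "apply_moves", "body": {
  "increments": [
    [[0,0,-0.02,0,0,0,0.045],[0,0,-0.04,0,0,0,0.045],[0,0,-0.046,0,0,0,0.045],[0,0,-0.046,0,0,0,0.02],[0,0,-0.046,0,0,0,0.007],[0,0,-0.046,0,0,0,0.007],[0,0,-0.046,0,0,0,0.007],[0,0,-0.046,0,0,0,0.007]]
  ],
  "force": 30
}}

```text
time: 14.55
tcp_pos: [0.5627, -0.2817, 0.0993]
orientation: [-90.2, 0.2, 107.2]
ft_force: [0.5, 0.0, 2.4]
gripper_width: 0.0106
```

Emit:
{"method": "apply_moves", "body": {
  "increments": [
    [[0,0,0,0,0,0.12,0.007],[0,0,0,0,0,0.28,0.007],[0,0,0,0,0,0.44,0.007],[0,0,0,0,0,0.6,0.007],[0,0,0,0,0,0.76,0.007],[0,0,0,0,0,0.92,0.007],[0,0,0,0,0,1.08,0.007],[0,0,0,0,0,1.185,0.007]]
  ]
}}

```text
time: 15.55
tcp_pos: [0.5627, -0.2816, 0.0993]
orientation: [-90.2, 0.2, 175.4]
ft_force: [0.7, 0.9, 0.8]
gripper_width: 0.0108
```

Held this time (10.8 mm). Release, rise and look at all three.

Emit:
{"method": "apply_moves", "body": {
  "increments": [
    [[0,0,0,0,0,0,0.045],[0,0,0,0,0,0,0.045],[0,0,0,0,0,0,0.045],[0,0,0.03,0,0,0,0.045],[-0.04,0,0.08,0,0,0,0.06],[-0.08,0.01,0.13,0,0,0,0.06],[-0.13,0.01,0.16,0,0,0,0.06],[-0.14,0.01,0.16,0,0,0,0.06]]
  ]
}}

```text
time: 16.55
tcp_pos: [0.4213, -0.2719, 0.262]
orientation: [-90.1, 0.4, 175.2]
ft_force: [0.3, 0.3, -0.9]
gripper_width: 0.0602
```

```bash
python3 - <<'E'
from h import *
s=arm.state(); print(s["time"],s["tcp_pos"],s["orientation"],s["qpos"].round(1),s["ft_force"])
im=arm.read_camera("wrist"); cv2.imwrite("pics/w8.png",im[:,:,::-1]);im=im[:,:,::-1]
cv2.imwrite("pics/w8c.png",cv2.resize(im[20:240,210:350],None,fx=2.7,fy=2.7,interpolation=cv2.INTER_CUBIC))
S=[.4649,-.0863,-.0897]
D=np.array([[-.055,-.185,.09],[.03,-.185,.09],[.115,-.185,.09]])
print(wrist_proj(safe2w(S,D),toolpose(s)).round(1))
E
```

```text
16.55 [ 0.42131483 -0.27185827  0.26198779] [-90.07778914   0.39550451 175.2398788 ] [-40.6  13.8 100.8   0.3  65.1  54.1] [ 0.34575828  0.27026346 -0.87634321]
[[271.4 210.9]
 [271.8 136.8]
 [272.3  62. ]]
```

View pics/w8c.png

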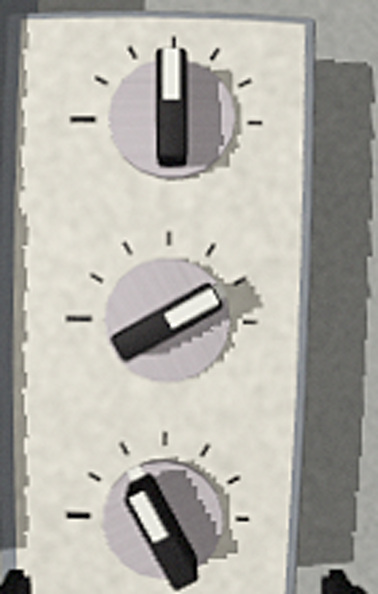

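```bash
python3 - <<'E'
from h import *
S=[.4649,-.0863,-.0897]; pose=toolpose()
for n,(b,w) in dict(near=([183,580],[140,480]),mid=([117,346],[217,292]),far=([171,163],[172,49])).items():
        p=wrist_px2z(np.array([b,w])/2.7+[210,20],.12,pose); d=p[1]-p[0]
        a=np.degrees(np.arctan2(d[1],d[0])); c=p.mean(0)
        print(n,"centre",c.round(4),"len",np.linalg.norm(d).round(4),"ang",a.round(1),"reading",((90+np.degrees(S[2])-a)/30).round(2))
E
```

```text
near centre [ 0.3951 -0.2642  0.12  ] len 0.0442 ang 17.6 reading 2.24
mid centre [ 0.4773 -0.2731  0.12  ] len 0.0429 ang -66.2 reading 5.04
far centre [ 0.559  -0.2816  0.12  ] len 0.0453 ang -5.2 reading 3.0
```

```bash
python3 - <<'E'
import cv2
im=cv2.imread("pics/w8.png"); cv2.imwrite("pics/w8n.png",cv2.resize(im[170:250,230:310],None,fx=7,fy=7,interpolation=cv2.INTER_CUBIC))
E
```

```text
(no output)
```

View pics/w8n.png

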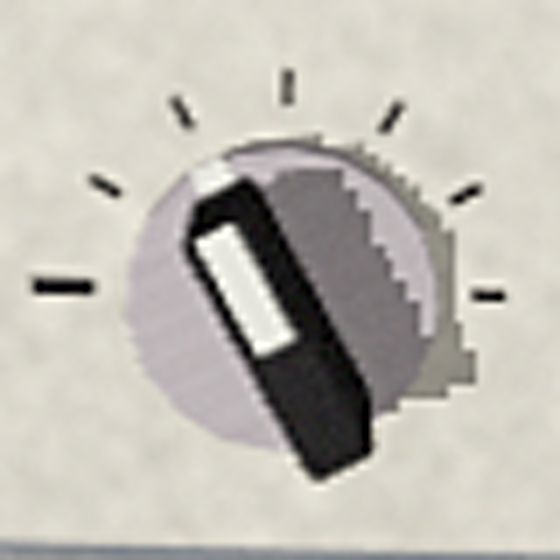

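Emit:
{"method": "apply_moves", "body": {
  "increments": [
    [[0.0,0.02,0,0,0,0.18,0.06],[0,0.04,0,0,0,0.36,0.06],[0.003,0.07,0,0,0,0.54,0.06],[0.006,0.1,0,0,0,0.72,0.06],[0.008,0.13,-0.02,0,0,0.9,0.06],[0.01,0.16,-0.05,0,0,1.08,0.045],[0.012,0.18,-0.08,0,0,1.26,0.045],[0.014,0.189,-0.09,0,0,1.44,0.045]]
  ]
}}

```text
time: 17.6
tcp_pos: [0.435, -0.0812, 0.1678]
orientation: [-90.4, 0.3, -101.9]
ft_force: [-0.2, 0.6, 0.0]
gripper_width: 0.0457
```

```bash
python3 - <<'E'
from h import *
s=arm.state(); print(s["time"],s["tcp_pos"],s["orientation"],s["qpos"].round(1))
im=arm.read_camera("wrist"); cv2.imwrite("pics/w9.png",im[:,:,::-1])
S=[.4649,-.0863,-.0897]
print(wrist_proj(safe2w(S,[[-.03,.045,.141],[-.03,-.045,.141]]),toolpose(s)))
E
```

```text
17.6 [ 0.43498323 -0.08116037  0.1678339 ] [ -90.39409417    0.32915959 -101.86350654] [-19.3  15.4 115.2   0.4  49.8  -7.7]
[[269.35913904 164.50017202]
 [283.85198214 284.16090817]]
```

View pics/w9.png

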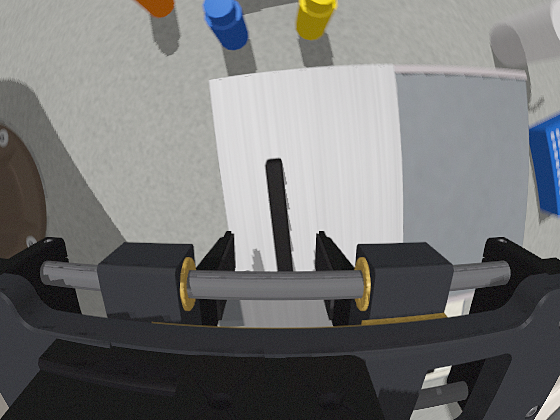

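Emit:
{"method": "apply_moves", "body": {
  "increments": [
    [[0.002,-0.001,0,0,0,0.118,0.045],[0.002,-0.001,-0.02,0,0,0.118,0.045],[0.002,-0.001,-0.04,0,0,0.118,0.045],[0.002,-0.001,-0.05,0,0,0.118,0.045],[0.002,-0.001,-0.05,0,0,0.118,0.03],[0.002,-0.001,-0.05,0,0,0.118,0.007],[0.002,-0.001,-0.05,0,0,0.118,0.007],[0.002,-0.001,-0.05,0,0,0.118,0.007]]
  ]
}}

```text
time: 18.65
tcp_pos: [0.4379, -0.082, 0.1179]
orientation: [-90.3, 0.3, -94.6]
ft_force: [1.5, 3.1, -2.6]
gripper_width: 0.0112
```

Emit:
{"method": "apply_moves", "body": {
  "increments": [
    [[0.015,-0.0013,0,0,0,0,0.007],[0.035,-0.0031,0,0,0,0,0.007],[0.055,-0.0049,0,0,0,0,0.007],[0.075,-0.0067,0,0,0,0,0.007],[0.095,-0.0085,0,0,0,0,0.007],[0.115,-0.0103,0,0,0,0,0.007],[0.13,-0.0117,0,0,0,0,0.007],[0.1355,-0.0122,0,0,0,0,0.007]]
  ]
}}

```text
time: 19.65
tcp_pos: [0.5746, -0.0951, 0.1188]
orientation: [-90.2, 0.2, -94.6]
ft_force: [-2.1, -5.3, 8.1]
gripper_width: 0.007
```

```bash
python3 - <<'E'
from h import *
s=arm.state(); print(s["time"],s["gripper_width"],s["ft_force"])
im=arm.read_camera("wrist")[:,:,::-1]; cv2.imwrite("pics/w10.png",im)
im=arm.read_camera("side")[:,:,::-1]; cv2.imwrite("pics/s10.png",cv2.resize(im[120:250,200:350],None,fx=4,fy=4,interpolation=cv2.INTER_CUBIC))
E
```

```text
19.65 0.007008814475637368 [-2.08560826 -5.31582966  8.13649417]
```

View pics/w10.png

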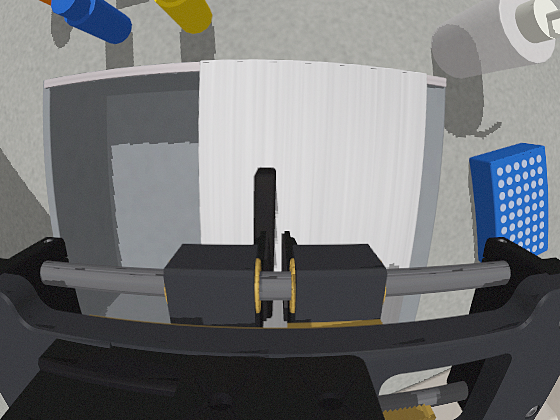

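View pics/s10.png

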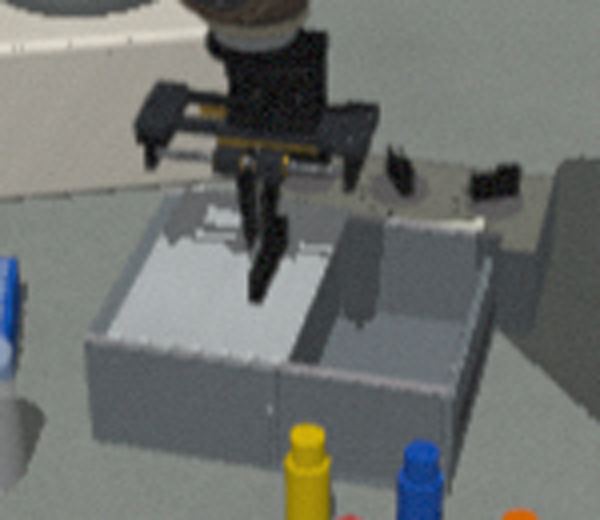

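```bash
python3 - <<'E'
from h import *
S=[.4649,-.0863,-.0897]
pose=toolpose()
p=wrist_px2z([[265,170],[200,62],[199,200]],[.141,.112,.112],pose); 
c,s=np.cos(S[2]),np.sin(S[2]); q=p[:,:2]-S[:2]; print(p,(q@np.array([[c,-s],[s,c]])).round(4))
im=arm.read_camera("top")[:,:,::-1]; cv2.imwrite("pics/t10.png",cv2.resize(im[120:280,270:430],None,fx=3.7,fy=3.7,interpolation=cv2.INTER_CUBIC))
E
```

```text
[[ 0.57251359 -0.04984145  0.141     ]
 [ 0.53685944  0.01795477  0.112     ]
 [ 0.52743203 -0.06896058  0.112     ]] [[0.1039 0.046 ]
 [0.0623 0.1103]
 [0.0607 0.0229]]
```

View pics/t10.png

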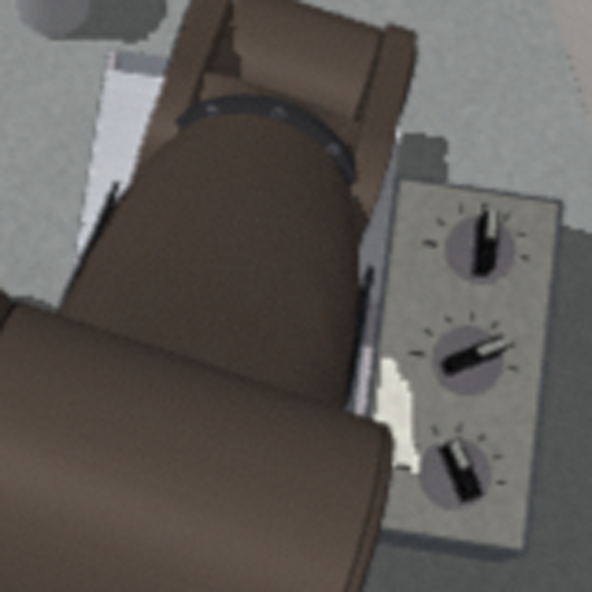

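Emit:
{"method": "apply_moves", "body": {
  "increments": [
    [[0,0,0.005,0,0,0,0.009],[0,0,0.015,0,0,0,0.011],[0,0,0.035,0,0,0,0.02],[0,0,0.06,0,0,0,0.03],[-0.03,0.03,0.1,0,0,0,0.05],[-0.06,0.06,0.13,0,0,0,0.05],[-0.09,0.1,0.15,0,0,0,0.05],[-0.11,0.15,0.15,0,0,0,0.05]]
  ]
}}

```text
time: 20.8
tcp_pos: [0.4639, 0.0558, 0.2711]
orientation: [-89.9, 0.3, -94.7]
ft_force: [1.5, 1.3, -1.0]
gripper_width: 0.0496
```

```bash
python3 - <<'E'
from h import *
s=arm.state(); print(s["time"],s["tcp_pos"],s["orientation"],s["qpos"].round(1))
im=arm.read_camera("wrist")[:,:,::-1]; cv2.imwrite("pics/w11.png",im)
im=arm.read_camera("top")[:,:,::-1]; cv2.imwrite("pics/t11.png",im)
E
```

```text
20.8 [0.46387983 0.05581718 0.27110801] [-89.92070397   0.25635896 -94.70801186] [ -1.4  10.3 104.    0.3  65.6   3.2]
```

View pics/w11.png

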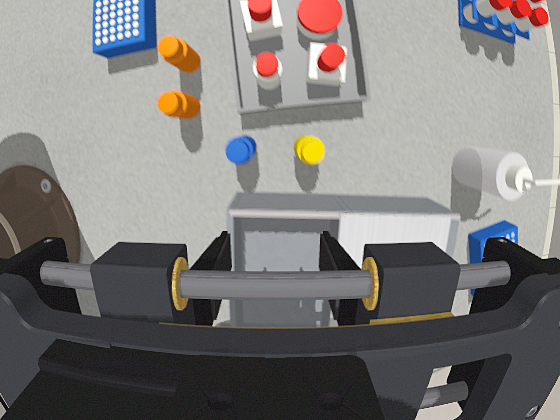

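View pics/t11.png

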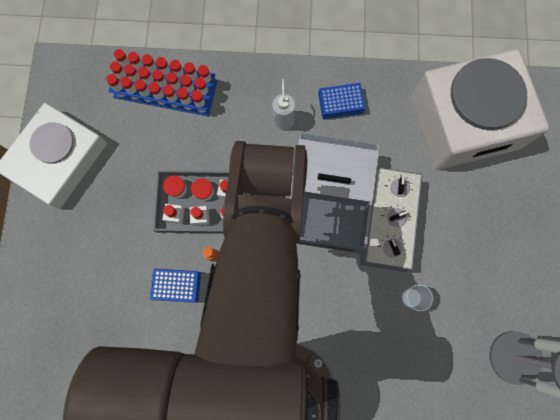

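Emit:
{"method": "apply_moves", "body": {
  "increments": [
    [[0.01,0.03,0,0,0,0,0.06],[0.02,0.06,0,0,0,0,0.06],[0.04,0.09,0,0,0,0,0.06],[0.06,0.12,-0.02,0,0,0,0.06],[0.075,0.14,-0.05,0,0,0,0.06],[0.078,0.145,-0.08,0,0,0,0.06],[0.078,0.145,-0.09,0,0,0,0.06],[0.078,0.145,-0.09,0,0,0,0.06]]
  ]
}}

```text
time: 21.9
tcp_pos: [0.5407, 0.2026, 0.1805]
orientation: [-90.1, 0.3, -94.5]
ft_force: [0.2, 0.2, -0.1]
gripper_width: 0.0602
```

```bash
python3 - <<'E'
from h import *
s=arm.state(); print(s["time"],s["tcp_pos"],s["orientation"],s["qpos"].round(1))
im=arm.read_camera("wrist")[:,:,::-1]; cv2.imwrite("pics/w12.png",im)
P=dict(A=[.5418,.2007,.09],B=[.4635,.3486,.09],C=[.4623,.2744,.09],slim=[.4649,.1917,.107])
for k,v in P.items(): print(k,wrist_proj(v,toolpose(s)).round(1))
E
```

```text
21.9 [0.54071826 0.2025868  0.18045708] [-90.0826702    0.27193563 -94.4732687 ] [13.8 24.9 97.   0.3 58.  18.1]
A [[277.3 205.8]]
B [[176.6  51.2]]
C [[181.5 132. ]]
slim [[190.6 226.9]]
```

View pics/w12.png

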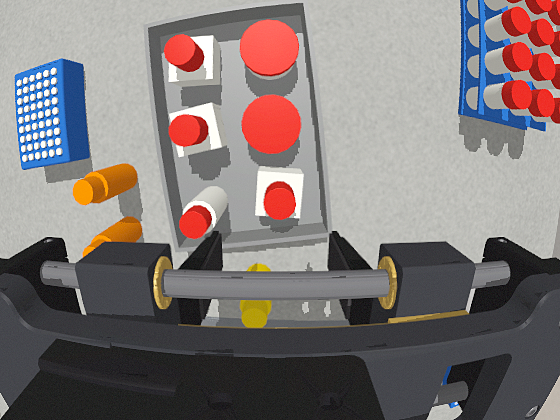

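```bash
python3 - <<'E'
from h import *
print(wrist_px2z([[279,199.5],[184,51.5],[188,130],[195,222]],[.09,.09,.09,.107],toolpose()).round(4))
E
```

```text
[[0.5441 0.2063 0.09  ]
 [0.4706 0.3474 0.09  ]
 [0.4688 0.2755 0.09  ]
 [0.4697 0.1958 0.107 ]]
```

Emit:
{"method": "apply_moves", "body": {
  "increments": [
    [[0.0025,0.002,-0.02,0,0,0,0.05],[0.0025,0.002,-0.05,0,0,0,0.05],[0.0025,0.002,-0.08,0,0,0,0.05],[0.0025,0.002,-0.105,0,0,0,0.05],[0.0025,0.002,-0.12,0,0,0,0.05],[0.0025,0.002,-0.121,0,0,0,0.03],[0.0025,0.002,-0.121,0,0,0,0.024],[0.0025,0.002,-0.121,0,0,0,0.024]]
  ],
  "force": 20
}}

```text
time: 22.95
tcp_pos: [0.5442, 0.2048, 0.0613]
orientation: [-89.9, 0.3, -94.5]
ft_force: [0.7, -0.1, 2.8]
gripper_width: 0.0292
```

Emit:
{"method": "apply_moves", "body": {
  "increments": [
    [[0,0,0,0,0,0,0.02],[0,0,0.01,0,0,0,0.02],[0,0,0.03,0,0,0,0.02],[0,0,0.06,0,0,0,0.02],[0,0,0.09,0,0,0,0.02],[0,0,0.12,0,0,0,0.02],[0,0,0.14,0,0,0,0.02],[0,0,0.14,0,0,0,0.02]]
  ]
}}

```text
time: 23.95
tcp_pos: [0.5446, 0.2049, 0.203]
orientation: [-89.7, 0.4, -94.5]
ft_force: [0.3, -0.1, -2.1]
gripper_width: 0.029
```

Emit:
{"method": "apply_moves", "body": {
  "increments": [
    [[-0.01,-0.025,0,0,0,0,0.02],[-0.022,-0.07,0,0,0,0,0.02],[-0.036,-0.12,0,0,0,0,0.02],[-0.052,-0.175,0,0,0,0,0.02],[-0.07,-0.23,0,0,0,0,0.02],[-0.085,-0.29,0,0,0,0,0.02],[-0.0946,-0.335,0,0,0,0,0.02],[-0.0946,-0.355,0,0,0,0,0.02]]
  ]
}}

```text
time: 24.95
tcp_pos: [0.4488, -0.152, 0.2023]
orientation: [-89.8, 0.4, -94.6]
ft_force: [-0.6, 0.9, -2.0]
gripper_width: 0.0287
```

```bash
python3 - <<'E'
from h import *
s=arm.state(); print(s["time"],s["tcp_pos"],s["orientation"],s["qpos"].round(1))
im=arm.read_camera("wrist")[:,:,::-1]; cv2.imwrite("pics/w13.png",im)
S=[.4649,-.0863,-.0897]
print(wrist_proj(safe2w(S,[[-.065,.105,.104],[.065,.105,.104]]),toolpose(s)))
E
```

```text
24.95 [ 0.44881722 -0.15199618  0.202285  ] [-89.80490662   0.40499128 -94.6123022 ] [-27.   15.1 109.1   0.5  55.8 -22.7]
[[216.70754746  17.26253602]
 [359.11434586  20.73152759]]
```

View pics/w13.png

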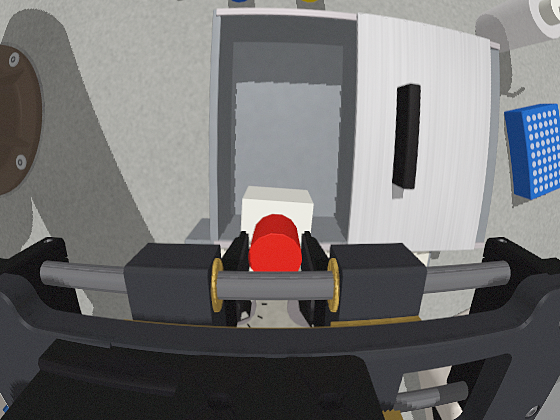

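Emit:
{"method": "apply_moves", "body": {
  "increments": [
    [[0.001,0.002,-0.02,0,0,0,0.02],[0.001,0.002,-0.045,0,0,0,0.02],[0.001,0.002,-0.07,0,0,0,0.02],[0.001,0.002,-0.095,0,0,0,0.02],[0.001,0.002,-0.115,0,0,0,0.02],[0.001,0.002,-0.128,0,0,0,0.02],[0.001,0.002,-0.134,0,0,0,0.02],[0.001,0.002,-0.1355,0,0,0,0.02]]
  ]
}}

```text
time: 26.0
tcp_pos: [0.4505, -0.151, 0.0667]
orientation: [-89.8, 0.4, -94.6]
ft_force: [-0.2, 0.1, -1.4]
gripper_width: 0.0291
```

Emit:
{"method": "apply_moves", "body": {
  "increments": [
    [[0,0,-0.002,0,0,0,0.02],[0,0,-0.002,0,0,0,0.02],[0,0,-0.002,0,0,0,0.045],[0,0,-0.001,0,0,0,0.045],[0,0,0.0,0,0,0,0.045],[0,0,0.03,0,0,0,0.045],[0,0,0.08,0,0,0,0.045],[0,0,0.13,0,0,0,0.045]]
  ]
}}

```text
time: 27.0
tcp_pos: [0.4501, -0.1509, 0.1982]
orientation: [-89.8, 0.4, -94.6]
ft_force: [0.5, -0.6, -1.1]
gripper_width: 0.0449
```

```bash
python3 - <<'E'
from h import *
s=arm.state(); print(s["time"],s["tcp_pos"],s["orientation"],s["gripper_width"])
im=arm.read_camera("wrist")[:,:,::-1]; cv2.imwrite("pics/w14.png",im)
E
```

```text
27.0 [ 0.45013875 -0.150873    0.19817906] [-89.82368132   0.38884704 -94.60309502] 0.04486935967136548
```

View pics/w14.png

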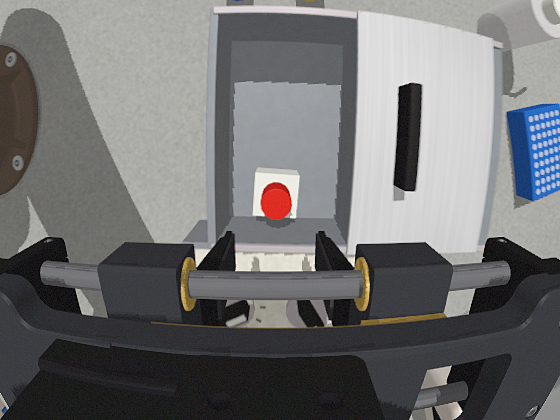

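Emit:
{"method": "apply_moves", "body": {
  "increments": [
    [[0.002,0.03,0,0,0,0,0.05],[0.004,0.085,0,0,0,0,0.05],[0.006,0.14,0,0,0,0,0.05],[0.008,0.2,0,0,0,0,0.05],[0.01,0.26,0,0,0,0,0.05],[0.012,0.32,0,0,0,0,0.05],[0.014,0.375,0,0,0,0,0.05],[0.015,0.42,-0.01,0,0,0,0.05]]
  ]
}}

```text
time: 28.05
tcp_pos: [0.4672, 0.2705, 0.1942]
orientation: [-89.3, 0.2, -94.5]
ft_force: [1.4, -0.8, 0.5]
gripper_width: 0.0501
```

```bash
python3 - <<'E'
from h import *
s=arm.state(); print(s["time"],s["tcp_pos"],s["orientation"],s["gripper_width"])
im=arm.read_camera("wrist")[:,:,::-1]; cv2.imwrite("pics/w15.png",im)
P=dict(B=[.4635,.3486,.09],C=[.4623,.2744,.09],slim=[.4649,.1917,.107])
for k,v in P.items(): print(k,wrist_proj(v,toolpose(s)).round(1))
E
```

```text
28.05 [0.46719354 0.27052342 0.19421116] [-89.30393839   0.24600796 -94.53292312] 0.05010436471000269
B [[263.5 116.6]]
C [[268.8 196.8]]
slim [[278.7 284.4]]
```

View pics/w15.png

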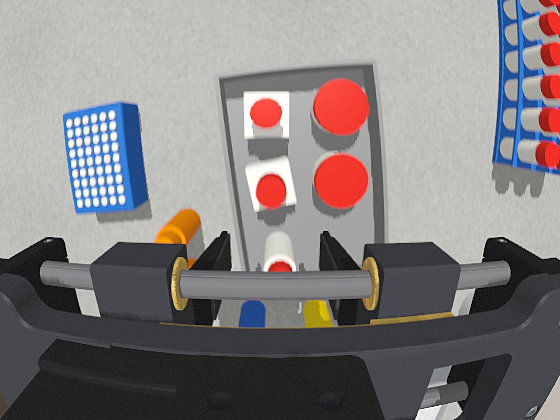

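```bash
python3 - <<'E'
from h import *
pose=(np.array([0.45013875,-0.150873,0.19817906]),R.from_euler("xyz",[-89.82368132,0.38884704,-94.60309502],degrees=True).as_matrix())
print(wrist_px2z([[276,200]],.095,pose))
print(wrist_px2z([[271,189.5],[265,112]],.09,toolpose()))
E
```

```text
[[ 0.45074317 -0.1500678   0.095     ]]
[[0.46420293 0.28474206 0.09      ]
 [0.46446825 0.3559151  0.09      ]]
```

Emit:
{"method": "apply_moves", "body": {
  "increments": [
    [[-0.002,0.008,-0.01,0,0,0,0.05],[-0.002,0.008,-0.02,0,0,0,0.05],[-0.002,0.008,-0.03,0,0,0,0.05],[-0.002,0.008,-0.03,0,0,0,0.05],[-0.002,0.008,-0.03,0,0,0,0.05],[-0.002,0.008,-0.03,0,0,0,0.05],[-0.002,0.008,-0.03,0,0,0,0.05],[-0.002,0.008,-0.03,0,0,0,0.05]]
  ]
}}

```text
time: 29.1
tcp_pos: [0.4647, 0.2818, 0.1627]
orientation: [-89.4, 0.3, -94.5]
ft_force: [0.6, 0.9, 0.1]
gripper_width: 0.05
```

```bash
python3 - <<'E'
from h import *
s=arm.state(); print(s["time"],s["tcp_pos"],s["orientation"],s["gripper_width"])
im=arm.read_camera("wrist")[:,:,::-1]; cv2.imwrite("pics/w16.png",im)
im=cv2.imread("pics/w16.png"); cv2.imwrite("pics/w16c.png",cv2.resize(im[60:280,180:380],None,fx=2.7,fy=2.7,interpolation=cv2.INTER_CUBIC))
hsv=cv2.cvtColor(im,cv2.COLOR_BGR2HSV); m=((hsv[...,0]<8)|(hsv[...,0]>172))&(hsv[...,1]>150)&(hsv[...,2]>170)
n,l,st,c=cv2.connectedComponentsWithStats(m.astype(np.uint8)); print([(c[i].round(1).tolist(),st[i].tolist()) for i in range(1,n) if st[i,4]>150])
E
```

```text
29.1 [0.46473745 0.28179334 0.16273004] [-89.38827091   0.27614475 -94.4832479 ] 0.050036007396743146
[([351.6, 118.1], [322, 88, 60, 61, 2860]), ([269.5, 126.5], [252, 110, 36, 34, 977]), ([350.6, 198.0], [323, 169, 57, 59, 2679]), ([275.0, 211.2], [259, 190, 33, 42, 1104]), ([285.0, 309.8], [272, 301, 27, 20, 460])]
```

View pics/w16c.png

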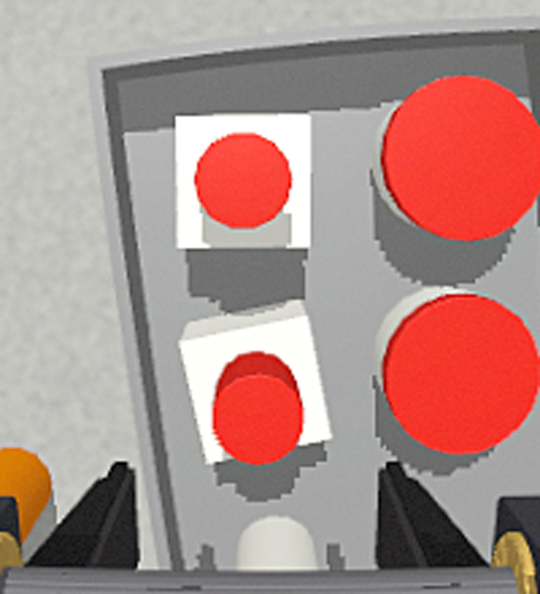

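```bash
python3 - <<'E'
from h import *
print(wrist_px2z([[275.2,215.2],[269.5,126.8]],.09,toolpose()))
E
```

```text
[[0.46445676 0.27614746 0.09      ]
 [0.46559054 0.35007279 0.09      ]]
```

Emit:
{"method": "apply_moves", "body": {
  "increments": [
    [[0,-0.006,-0.01,0,0,0,0.05],[0,-0.006,-0.03,0,0,0,0.05],[0,-0.006,-0.06,0,0,0,0.05],[0,-0.006,-0.085,0,0,0,0.05],[0,-0.006,-0.1,0,0,0,0.05],[0,-0.006,-0.102,0,0,0,0.03],[0,-0.006,-0.102,0,0,0,0.02],[0,-0.006,-0.102,0,0,0,0.02]]
  ]
}}

```text
time: 30.15
tcp_pos: [0.4651, 0.276, 0.0614]
orientation: [-89.3, 0.3, -94.5]
ft_force: [0.8, 0.0, -0.5]
gripper_width: 0.029
```

Emit:
{"method": "apply_moves", "body": {
  "increments": [
    [[0,0,0,0,0,0,0.02],[0,0,0.01,0,0,0,0.02],[0,0,0.03,0,0,0,0.02],[0,0,0.06,0,0,0,0.02],[0,0,0.09,0,0,0,0.02],[0,0,0.12,0,0,0,0.02],[0,0,0.14,0,0,0,0.02],[0,0,0.14,0,0,0,0.02]]
  ]
}}

```text
time: 31.15
tcp_pos: [0.4655, 0.2762, 0.2032]
orientation: [-89.2, 0.4, -94.5]
ft_force: [-0.0, 0.0, -1.5]
gripper_width: 0.0289
```

Emit:
{"method": "apply_moves", "body": {
  "increments": [
    [[-0.001,-0.025,0,0,0,0,0.02],[-0.003,-0.07,0,0,0,0,0.02],[-0.004,-0.12,0,0,0,0,0.02],[-0.006,-0.175,0,0,0,0,0.02],[-0.007,-0.23,0,0,0,0,0.02],[-0.009,-0.29,0,0,0,0,0.02],[-0.0095,-0.34,0,0,0,0,0.02],[-0.0095,-0.361,0,0,0,0,0.02]]
  ]
}}

```text
time: 32.15
tcp_pos: [0.4553, -0.087, 0.2024]
orientation: [-89.2, 0.4, -94.6]
ft_force: [-0.1, 0.5, -1.3]
gripper_width: 0.0294
```

Emit:
{"method": "apply_moves", "body": {
  "increments": [
    [[0,0,-0.01,0,0,0,0.02],[0,0,-0.03,0,0,0,0.02],[0,0,-0.055,0,0,0,0.02],[0,0,-0.08,0,0,0,0.02],[0,0,-0.1,0,0,0,0.02],[0,0,-0.115,0,0,0,0.02],[0,0,-0.12,0,0,0,0.02],[0,0,-0.12,0,0,0,0.02]]
  ]
}}

```text
time: 33.15
tcp_pos: [0.4551, -0.0864, 0.0821]
orientation: [-89.3, 0.4, -94.6]
ft_force: [0.4, -0.3, -1.0]
gripper_width: 0.029
```

```bash
python3 - <<'E'
from h import *
s=arm.state(); print(s["time"],s["tcp_pos"],s["orientation"],s["gripper_width"],s["ft_force"])
im=arm.read_camera("side")[:,:,::-1]; cv2.imwrite("pics/s17.png",cv2.resize(im[120:250,200:350],None,fx=4,fy=4,interpolation=cv2.INTER_CUBIC))
E
```

```text
33.15 [ 0.4550921  -0.08640124  0.08210868] [-89.27454876   0.42061828 -94.57586288] 0.028976078247197397 [ 0.3624971  -0.30034013 -0.96919385]
```

View pics/s17.png

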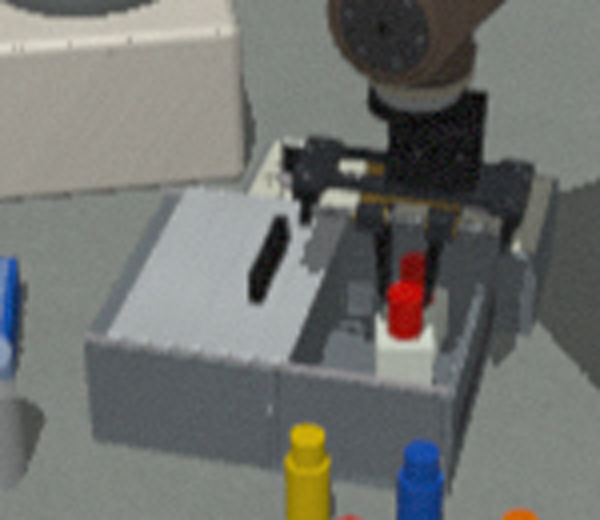

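Clear of A. Lower, release, rise.

Emit:
{"method": "apply_moves", "body": {
  "increments": [
    [[0,0,-0.01,0,0,0,0.02],[0,0,-0.016,0,0,0,0.02],[0,0,-0.018,0,0,0,0.02],[0,0,-0.018,0,0,0,0.02],[0,0,-0.018,0,0,0,0.045],[0,0,-0.017,0,0,0,0.045],[0,0,-0.016,0,0,0,0.045],[0,0,0.01,0,0,0,0.045]]
  ]
}}

```text
time: 34.2
tcp_pos: [0.4545, -0.0864, 0.0917]
orientation: [-89.4, 0.5, -94.6]
ft_force: [-0.3, -0.4, -0.5]
gripper_width: 0.045
```

Emit:
{"method": "apply_moves", "body": {
  "increments": [
    [[0,0,0.04,0,0,0,0.05],[0,0,0.09,0,0,0,0.05],[0,0.03,0.12,0,0,0,0.05],[0.002,0.08,0.12,0,0,0,0.05],[0.003,0.13,0.12,0,0,0,0.05],[0.004,0.18,0.12,0,0,0,0.05],[0.006,0.23,0.12,0,0,0,0.05],[0.008,0.28,0.12,0,0,0,0.05]]
  ]
}}

```text
time: 35.2
tcp_pos: [0.4623, 0.1953, 0.2117]
orientation: [-89.4, 0.5, -94.6]
ft_force: [1.3, -0.5, 0.4]
gripper_width: 0.0499
```

Emit:
{"method": "apply_moves", "body": {
  "increments": [
    [[0.0,0.05,0,0,0,0,0.05],[0.0,0.1,0,0,0,0,0.05],[0.002,0.14,0,0,0,0,0.05],[0.002,0.157,0,0,0,0,0.05],[0.002,0.157,-0.01,0,0,0,0.05],[0.002,0.157,-0.02,0,0,0,0.05],[0.002,0.157,-0.03,0,0,0,0.05],[0.002,0.157,-0.03,0,0,0,0.05]]
  ]
}}

```text
time: 36.2
tcp_pos: [0.4642, 0.3514, 0.1808]
orientation: [-89.5, 0.4, -94.6]
ft_force: [-0.6, -0.7, 0.2]
gripper_width: 0.0498
```

```bash
python3 - <<'E'
from h import *
s=arm.state(); print(s["time"],s["tcp_pos"],s["orientation"],s["gripper_width"])
im=arm.read_camera("wrist")[:,:,::-1]; cv2.imwrite("pics/w18.png",im)
im=arm.read_camera("side")[:,:,::-1]; cv2.imwrite("pics/s18.png",cv2.resize(im[120:250,200:350],None,fx=4,fy=4,interpolation=cv2.INTER_CUBIC))
E
```

```text
36.2 [0.46424383 0.35136073 0.1808468 ] [-89.47524885   0.39983808 -94.64863161] 0.04980260477164776
```

View pics/w18.png

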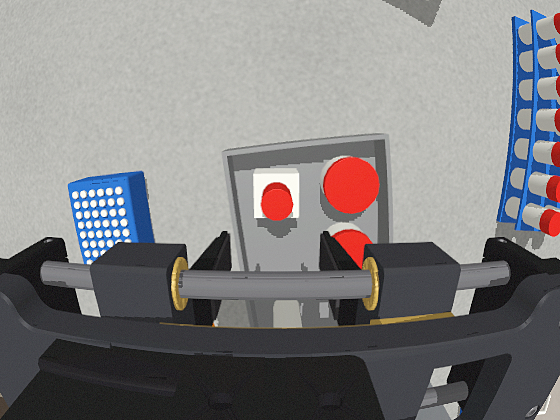

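View pics/s18.png

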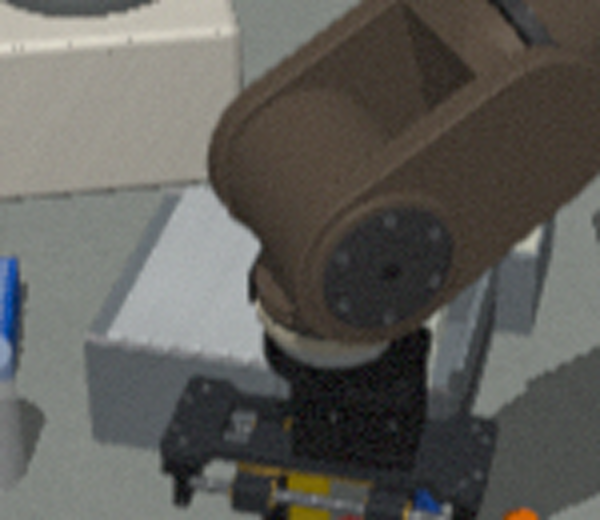

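```bash
python3 - <<'E'
from h import *
print(wrist_px2z([[277,205]],.09,toolpose()))
E
```

```text
[[0.4664921  0.35064185 0.09      ]]
```

Emit:
{"method": "apply_moves", "body": {
  "increments": [
    [[0.002,-0.001,-0.02,0,0,0,0.05],[0.002,-0.001,-0.05,0,0,0,0.05],[0.002,-0.001,-0.08,0,0,0,0.05],[0.002,-0.001,-0.105,0,0,0,0.05],[0.002,-0.001,-0.119,0,0,0,0.05],[0.002,-0.001,-0.12,0,0,0,0.03],[0.002,-0.001,-0.12,0,0,0,0.02],[0.002,-0.001,-0.12,0,0,0,0.02]]
  ]
}}

```text
time: 37.3
tcp_pos: [0.4669, 0.3512, 0.0627]
orientation: [-89.3, 0.5, -94.6]
ft_force: [-1.2, -0.6, 0.7]
gripper_width: 0.0288
```

Emit:
{"method": "apply_moves", "body": {
  "increments": [
    [[0,0,0,0,0,0,0.02],[0,0,0.01,0,0,0,0.02],[0,0,0.03,0,0,0,0.02],[0,0,0.06,0,0,0,0.02],[0,0,0.09,0,0,0,0.02],[0,0,0.12,0,0,0,0.02],[0,0,0.14,0,0,0,0.02],[0,0,0.14,0,0,0,0.02]]
  ]
}}

```text
time: 38.3
tcp_pos: [0.4674, 0.3515, 0.2045]
orientation: [-89.2, 0.6, -94.6]
ft_force: [0.3, -0.4, -2.2]
gripper_width: 0.0286
```

Emit:
{"method": "apply_moves", "body": {
  "increments": [
    [[-0.001,-0.025,0,0,0,0,0.02],[-0.002,-0.07,0,0,0,0,0.02],[-0.003,-0.125,0,0,0,0,0.02],[-0.004,-0.18,0,0,0,0,0.02],[-0.005,-0.24,0,0,0,0,0.02],[-0.006,-0.3,0,0,0,0,0.02],[-0.006,-0.35,0,0,0,0,0.02],[-0.006,-0.3715,0,0,0,0,0.02]]
  ]
}}

```text
time: 39.3
tcp_pos: [0.4607, -0.0223, 0.2039]
orientation: [-89.2, 0.6, -94.8]
ft_force: [0.6, 1.7, -1.0]
gripper_width: 0.029
```

```bash
python3 - <<'E'
from h import *
s=arm.state(); print(s["time"],s["tcp_pos"],s["orientation"],s["gripper_width"])
im=arm.read_camera("side")[:,:,::-1]; cv2.imwrite("pics/s19.png",cv2.resize(im[120:250,200:350],None,fx=4,fy=4,interpolation=cv2.INTER_CUBIC))
E
```

```text
39.3 [ 0.46073801 -0.02227754  0.20388243] [-89.24191283   0.60856195 -94.75755641] 0.029007540333905492
```

View pics/s19.png

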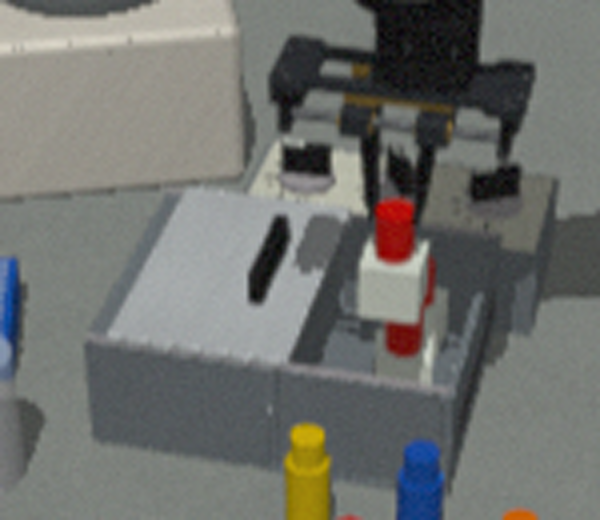

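Emit:
{"method": "apply_moves", "body": {
  "increments": [
    [[0,0.002,-0.02,0,0,0,0.02],[0,0.002,-0.045,0,0,0,0.02],[0,0.002,-0.07,0,0,0,0.02],[0,0.002,-0.095,0,0,0,0.02],[0,0.002,-0.115,0,0,0,0.02],[0,0.002,-0.13,0,0,0,0.02],[0,0.002,-0.137,0,0,0,0.02],[0,0.002,-0.138,0,0,0,0.02]]
  ]
}}

```text
time: 40.35
tcp_pos: [0.4607, -0.0209, 0.0657]
orientation: [-89.3, 0.6, -94.7]
ft_force: [-2.7, 0.9, 8.3]
gripper_width: 0.029
```

Emit:
{"method": "apply_moves", "body": {
  "increments": [
    [[0,0,0,0,0,0,0.045],[0,0,0.001,0,0,0,0.045],[0,0,0.002,0,0,0,0.045],[0,0,0.02,0,0,0,0.045],[0,0,0.06,0,0,0,0.05],[0,0,0.11,0,0,0,0.05],[0,-0.03,0.15,0,0,0,0.05],[0,-0.06,0.17,0,0,0,0.05]]
  ]
}}

```text
time: 41.35
tcp_pos: [0.4611, -0.0816, 0.2381]
orientation: [-89.1, 0.5, -94.7]
ft_force: [0.6, 0.6, -0.2]
gripper_width: 0.0501
```

```bash
python3 - <<'E'
from h import *
s=arm.state(); print(s["time"],s["tcp_pos"],s["orientation"],s["gripper_width"])
im=arm.read_camera("side")[:,:,::-1]; cv2.imwrite("pics/s20.png",cv2.resize(im[120:250,200:350],None,fx=4,fy=4,interpolation=cv2.INTER_CUBIC))
im=arm.read_camera("wrist")[:,:,::-1]; cv2.imwrite("pics/w20.png",im)
E
```

```text
41.35 [ 0.46108825 -0.08155415  0.23807249] [-89.09056236   0.54530342 -94.68088157] 0.05009682677145113
```

View pics/s20.png

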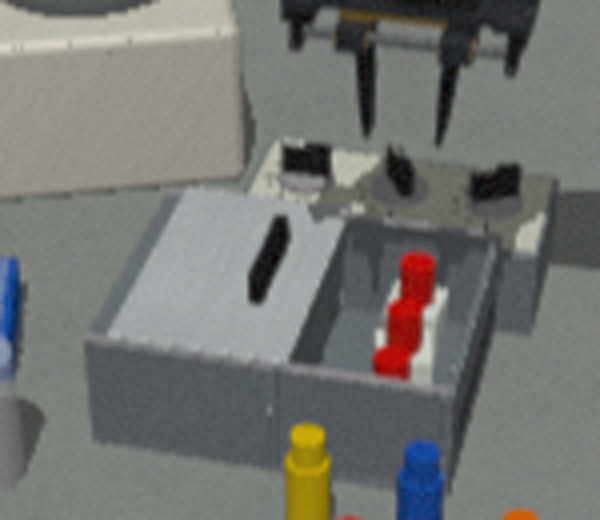

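View pics/w20.png

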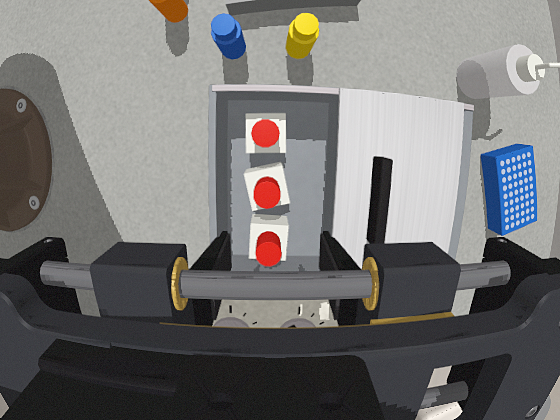

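Emit:
{"method": "apply_moves", "body": {
  "increments": [
    [[0.02,-0.002,0,0,0,0,0.05],[0.05,-0.005,0,0,0,0,0.05],[0.08,-0.009,-0.01,0,0,0,0.05],[0.1,-0.012,-0.03,0,0,0,0.045],[0.11,-0.013,-0.06,0,0,0,0.045],[0.11,-0.013,-0.063,0,0,0,0.045],[0.11,-0.013,-0.063,0,0,0,0.045],[0.11,-0.013,-0.063,0,0,0,0.045]]
  ]
}}

```text
time: 42.45
tcp_pos: [0.5716, -0.0958, 0.176]
orientation: [-88.9, 0.5, -94.8]
ft_force: [-0.5, -0.1, 0.5]
gripper_width: 0.0447
```

```bash
python3 - <<'E'
from h import *
s=arm.state(); print(s["time"],s["tcp_pos"],s["orientation"],s["gripper_width"])
im=arm.read_camera("wrist")[:,:,::-1]; cv2.imwrite("pics/w21.png",im)
S=[.4649,-.0863,-.0897]
print(wrist_proj(safe2w(S,[[.105,.045,.141],[.105,0,.141],[.105,-.045,.141]]),toolpose(s)))
E
```

```text
42.45 [ 0.57161613 -0.09582928  0.17597555] [-88.94652209   0.49711458 -94.84296264] 0.04471199612137803
[[272.4280751  159.76636936]
 [272.18134932 221.61561534]
 [272.01110555 277.3626902 ]]
```

View pics/w21.png

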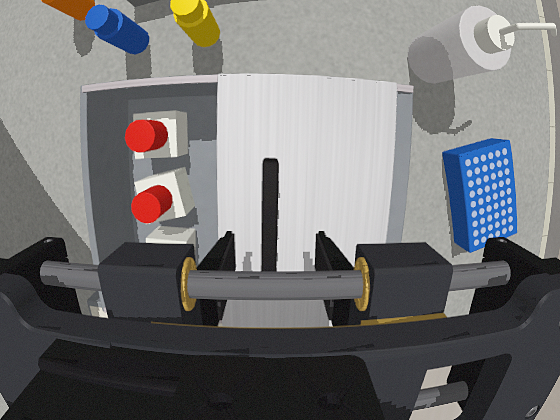

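Emit:
{"method": "apply_moves", "body": {
  "increments": [
    [[-0.0025,0,-0.01,0.001,0.019,0,0.045],[-0.0025,0,-0.03,0.001,0.019,0,0.045],[-0.0025,0,-0.05,0.001,0.019,0,0.045],[-0.0025,0,-0.0585,0.001,0.019,0,0.045],[-0.0025,0,-0.0585,0.001,0.019,0,0.02],[-0.0025,0,-0.0585,0.001,0.019,0,0.009],[-0.0025,0,-0.0585,0.001,0.019,0,0.009],[-0.0025,0,-0.0585,0.001,0.019,0,0.009]]
  ],
  "force": 30
}}

```text
time: 43.5
tcp_pos: [0.5691, -0.0959, 0.1179]
orientation: [-90.0, 0.5, -94.9]
ft_force: [-0.4, -0.9, 2.1]
gripper_width: 0.0115
```

Emit:
{"method": "apply_moves", "body": {
  "increments": [
    [[-0.012,0.001,0,0,0,0,0.009],[-0.032,0.0029,0,0,0,0,0.009],[-0.052,0.0047,0,0,0,0,0.009],[-0.072,0.0065,0,0,0,0,0.009],[-0.092,0.0083,0,0,0,0,0.009],[-0.112,0.0101,0,0,0,0,0.009],[-0.127,0.0114,0,0,0,0,0.009],[-0.133,0.012,0,0,0,0,0.009]]
  ]
}}

```text
time: 44.5
tcp_pos: [0.4357, -0.0835, 0.1188]
orientation: [-89.9, 0.5, -94.9]
ft_force: [4.8, 0.2, 6.3]
gripper_width: 0.0089
```

```bash
python3 - <<'E'
from h import *
s=arm.state(); print(s["time"],s["tcp_pos"],s["ft_force"],s["gripper_width"])
im=arm.read_camera("wrist")[:,:,::-1]; cv2.imwrite("pics/w22.png",im)
S=[.4649,-.0863,-.0897]
print(wrist_proj(safe2w(S,[[-.03,.045,.141],[.073,.112,.112],[-.073,.112,.112]]),toolpose(s)))
E
```

```text
44.5 [ 0.43568767 -0.0835295   0.118806  ] [4.82611823 0.15164411 6.29815518] 0.008928295420130043
[[275.69988685 170.00461135]
 [432.61810764  68.58169349]
 [206.17631751  58.01335935]]
```

View pics/w22.png

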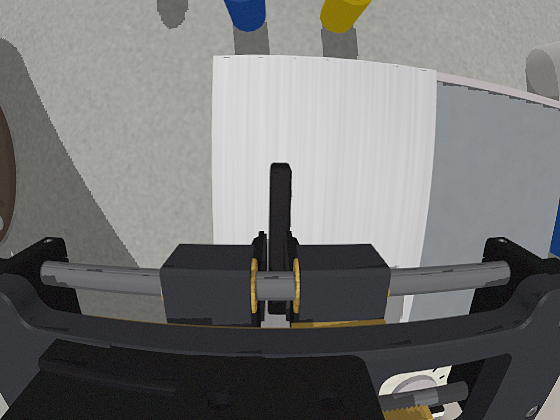

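Emit:
{"method": "apply_moves", "body": {
  "increments": [
    [[0,0,0,0,0,0,0.03],[0.004,0,0,0,0,0,0.03],[0.004,0,0,0,0,0,0.012],[0.004,0,0,0,0,0,0.009],[0.002,0,0,0,0,0,0.009],[0.0,0,0,0,0,0,0.009],[-0.001,0,0,0,0,0,0.009],[-0.001,0,0,0,0,0,0.009]]
  ]
}}

```text
time: 45.55
tcp_pos: [0.4343, -0.0837, 0.1189]
orientation: [-89.9, 0.4, -94.9]
ft_force: [-0.1, -1.1, 2.9]
gripper_width: 0.0089
```

Emit:
{"method": "apply_moves", "body": {
  "increments": [
    [[0.002,0,0,0,0,0,0.045],[0.002,0,-0.002,0,0,0,0.045],[0.002,0,-0.003,0,0,0,0.045],[0,0,-0.003,0,0,0,0.045],[-0.005,0.0005,-0.003,0,0,0,0.045],[-0.01,0.001,-0.003,0,0,0,0.045],[-0.0135,0.001,-0.003,0,0,0,0.045],[-0.0145,0.001,-0.003,0,0,0,0.045]]
  ]
}}

```text
time: 46.55
tcp_pos: [0.4228, -0.0829, 0.1183]
orientation: [-89.4, 0.4, -94.9]
ft_force: [2.7, 9.7, 33.6]
gripper_width: 0.0448
```

Emit:
{"method": "apply_moves", "body": {
  "increments": [
    [[0.0,0,0.004,0,0,0,0.045],[0.0,0,0.006,0,0,0,0.045],[0.0,0,0.006,0,0,0,0.045],[0,0,0.006,0,0,0,0.045],[0,0,0.006,0,0,0,0.045],[0,0,0.006,0,0,0,0.045],[0,0,0.006,0,0,0,0.045],[0,0,0.006,0,0,0,0.045]]
  ]
}}

```text
time: 47.55
tcp_pos: [0.4229, -0.0828, 0.1243]
orientation: [-89.4, 0.4, -94.9]
ft_force: [-0.0, -0.0, -0.2]
gripper_width: 0.0447
```

```bash
python3 - <<'E'
from h import *
s=arm.state(); print(s["time"],s["tcp_pos"],s["ft_force"],s["gripper_width"])
im=arm.read_camera("wrist")[:,:,::-1]; cv2.imwrite("pics/w23.png",im)
S=[.4649,-.0863,-.0897]
print(wrist_proj(safe2w(S,[[-.03,.045,.141],[.073,.112,.112],[-.073,.112,.112]]),toolpose(s)))
im=arm.read_camera("side")[:,:,::-1]; cv2.imwrite("pics/s23.png",cv2.resize(im[120:250,200:350],None,fx=4,fy=4,interpolation=cv2.INTER_CUBIC))
E
```

```text
47.55 [ 0.42285594 -0.08284468  0.12430279] [-0.00535624 -0.01131814 -0.20513393] 0.04471960358406528
[[299.47895078 168.10392266]
 [444.28870263  71.75655106]
 [227.68156099  58.03751843]]
```

View pics/w23.png

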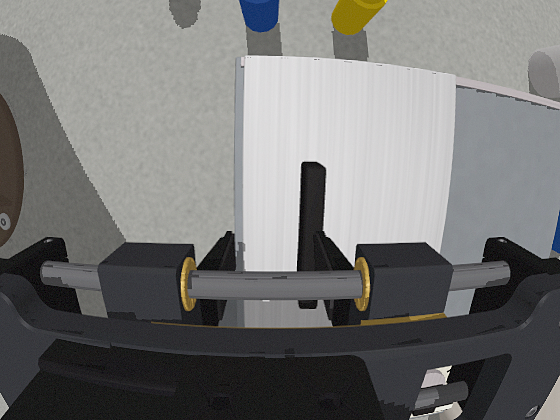

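View pics/s23.png

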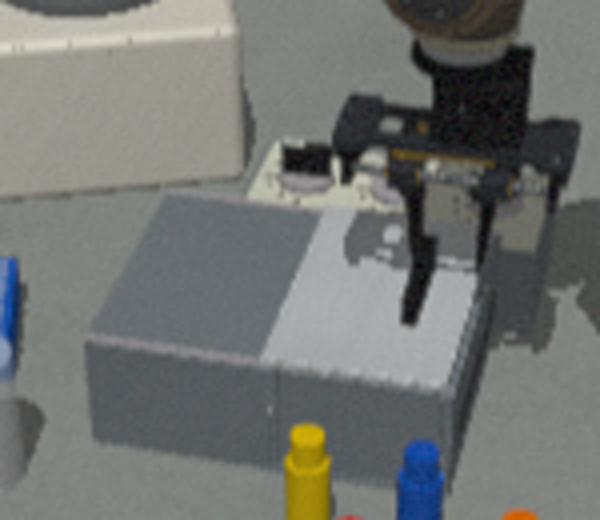

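Emit:
{"method": "apply_moves", "body": {
  "increments": [
    [[-0.001,0,0,0,0.01,0,0.045],[-0.002,0,0,0,0.01,0,0.045],[-0.003,0,0,0,0.01,0,0.045],[-0.004,0,0,0,0.01,0,0.045],[-0.005,0,0,0,0.01,0,0.045],[-0.006,0,0,0,0.01,0,0.045],[-0.006,0,0,0,0.01,0,0.045],[-0.006,0,0,0,0.01,0,0.045]]
  ]
}}

```text
time: 48.65
tcp_pos: [0.4169, -0.0829, 0.1243]
orientation: [-90.0, 0.3, -94.9]
ft_force: [0.3, -0.6, 0.4]
gripper_width: 0.0448
```

```bash
python3 - <<'E'
from h import *
s=arm.state(); print(s["time"],s["tcp_pos"],s["ft_force"],s["gripper_width"])
im=arm.read_camera("wrist")[:,:,::-1]; cv2.imwrite("pics/w24.png",im)
S=[.4649,-.0863,-.0897]
print(wrist_proj(safe2w(S,[[-.03,.045,.141],[.073,.112,.112],[-.073,.112,.112]]),toolpose(s)))
E
```

```text
48.65 [ 0.41688762 -0.08285052  0.12431156] [ 0.26306972 -0.5993246   0.36263202] 0.04478604060748182
[[310.06030966 167.31331489]
 [452.41406409  71.9762316 ]
 [237.30913929  56.95438412]]
```

View pics/w24.png

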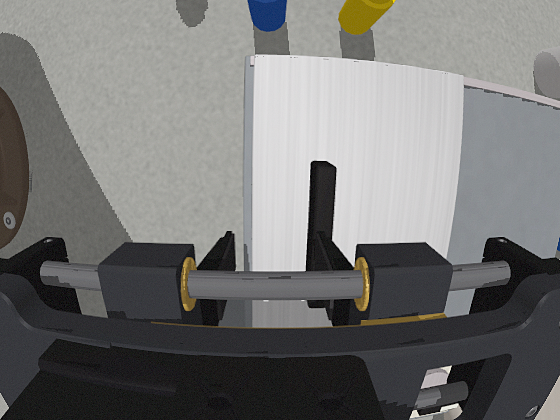

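Emit:
{"method": "apply_moves", "body": {
  "increments": [
    [[-0.001,0,0,0,0,0,0.045],[-0.002,0,0,0,0,0,0.045],[-0.003,0,0,0,0,0,0.045],[-0.004,0,0,0,0,0,0.045],[-0.005,0,0,0,0,0,0.045],[-0.006,0,0,0,0,0,0.045],[-0.007,0,0,0,0,0,0.045],[-0.007,0,0,0,0,0,0.045]]
  ]
}}

```text
time: 49.7
tcp_pos: [0.4098, -0.0829, 0.1243]
orientation: [-90.0, 0.3, -94.9]
ft_force: [-0.0, 0.7, 0.3]
gripper_width: 0.0449
```

```bash
python3 - <<'E'
from h import *
s=arm.state(); print(s["time"],s["tcp_pos"],s["ft_force"],s["gripper_width"])
im=arm.read_camera("wrist")[:,:,::-1]; cv2.imwrite("pics/w25.png",im)
S=[.4649,-.0863,-.0897]
print(wrist_proj(safe2w(S,[[-.03,.045,.141],[.073,.112,.112],[-.073,.112,.112]]),toolpose(s)))
E
```

```text
49.7 [ 0.40982215 -0.08285514  0.12430646] [-0.0031033   0.7000392   0.26509017] 0.04491914887328496
[[322.83627883 166.35351258]
 [460.62641007  72.5566604 ]
 [248.50717287  55.72301891]]
```

View pics/w25.png

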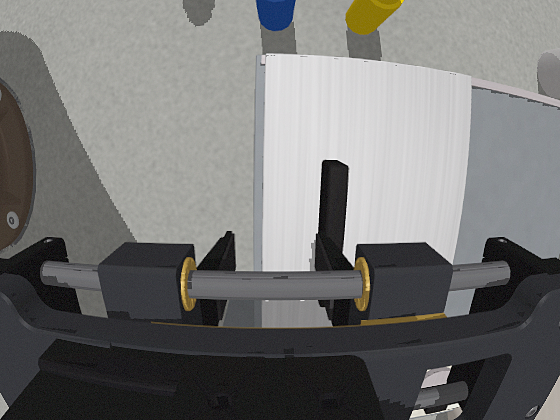

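```bash
python3 - <<'E'
from h import *
s=arm.state()
p,Rt=toolpose(s)
im=arm.read_camera("side")[:,:,::-1].copy(); 
pts=proj("side",np.array([p,p+Rt[:,2]*.0225,p-Rt[:,2]*.0225,p+Rt[:,2]*.0225-Rt[:,1]*.019,p-Rt[:,2]*.0225-Rt[:,1]*.019]))
print(pts)
c=cv2.resize(im[140:240,250:350],None,fx=6,fy=6,interpolation=cv2.INTER_CUBIC)
for q in pts: cv2.circle(c,tuple(int(v) for v in (q-[250,140])*6),3,(0,255,0),-1)
cv2.imwrite("pics/s25.png",c)
E
```

```text
[[316.05845754 191.48900053]
 [309.08233136 190.59872688]
 [323.07229105 192.38408628]
 [309.34145761 185.6852124 ]
 [323.44249684 187.45780062]]
```

View pics/s25.png

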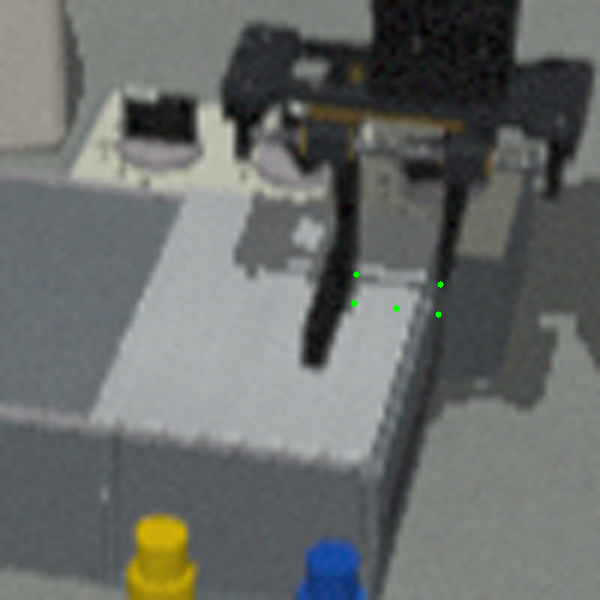

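Emit:
{"method": "apply_moves", "body": {
  "increments": [
    [[0,0,0.02,0,0,0,0.045],[0,0,0.04,0,0,0,0.045],[0.01,0,0.04,0,0,0,0.045],[0.03,0,0.04,0,0,0,0.045],[0.03,0,0.02,0,0,0,0.045],[0.03,0,0.0,0,0,0,0.045],[0.03,0,-0.01,0,0,0,0.045],[0.03,0,-0.012,0,0,0,0.045]]
  ]
}}

```text
time: 50.8
tcp_pos: [0.4399, -0.0828, 0.1116]
orientation: [-90.0, 0.4, -94.9]
ft_force: [-0.9, 0.1, 0.4]
gripper_width: 0.0454
```

```bash
python3 - <<'E'
from h import *
s=arm.state(); print(s["time"],s["tcp_pos"],s["ft_force"],s["gripper_width"])
p,Rt=toolpose(s)
im=arm.read_camera("side")[:,:,::-1].copy(); 
pts=proj("side",np.array([p,p+Rt[:,2]*.0225,p-Rt[:,2]*.0225,p+Rt[:,2]*.0225-Rt[:,1]*.019,p-Rt[:,2]*.0225-Rt[:,1]*.019]))
c=cv2.resize(im[140:240,250:350],None,fx=6,fy=6,interpolation=cv2.INTER_CUBIC)
for q in pts: cv2.circle(c,tuple(int(v) for v in (q-[250,140])*6),3,(0,255,0),-1)
cv2.imwrite("pics/s26.png",c)
im=arm.read_camera("wrist")[:,:,::-1]; cv2.imwrite("pics/w26.png",im)
E
```

```text
50.8 [ 0.43986987 -0.08280424  0.11155973] [-0.90667741  0.10198872  0.43695303] 0.04535471264086632
```

View pics/s26.png

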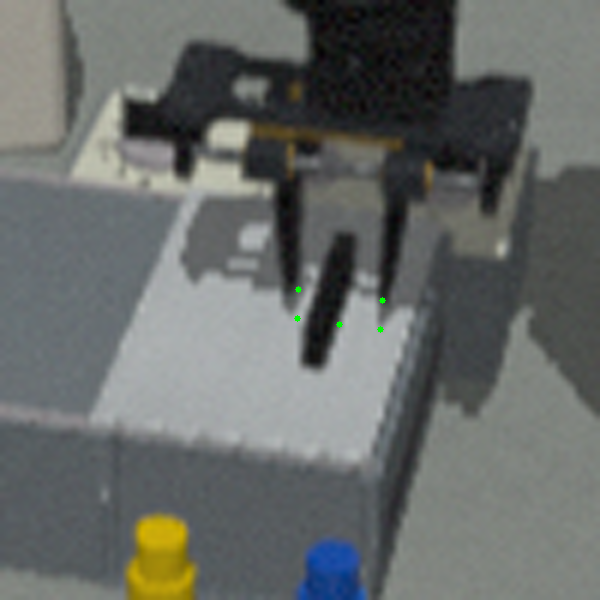

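View pics/w26.png

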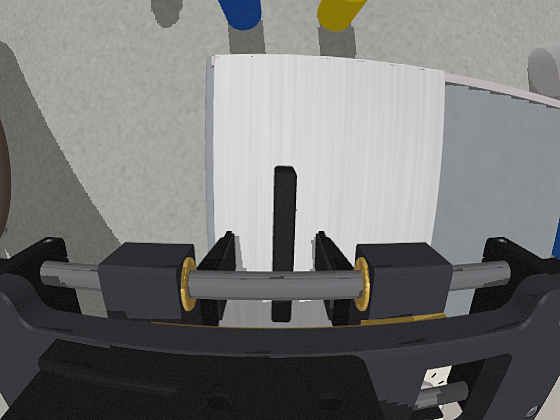

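Emit:
{"method": "apply_moves", "body": {
  "increments": [
    [[0.004,0,0,0,0,0,0.045],[0.004,0,0,0,0,0,0.03],[0.004,0,0,0,0,0,0.02],[0.004,0,0,0,0,0,0.009],[0.004,0,0,0,0,0,0.009],[0.004,0,0,0,0,0,0.009],[0.004,0,0,0,0,0,0.009],[0.004,0,0,0,0,0,0.009]]
  ],
  "force": 25
}}

```text
time: 51.9
tcp_pos: [0.4441, -0.0829, 0.1124]
orientation: [-90.0, 0.3, -94.9]
ft_force: [0.3, -0.0, 2.1]
gripper_width: 0.0118
```

Emit:
{"method": "apply_moves", "body": {
  "increments": [
    [[-0.001,0,0,0,0,0,0.009],[-0.002,0,0,0,0,0,0.009],[-0.003,0,0,0,0,0,0.009],[-0.004,0.0003,0,0,0,0,0.009],[-0.005,0.0004,0,0,0,0,0.009],[-0.006,0.0005,0,0,0,0,0.009],[-0.007,0.0006,0,0,0,0,0.009],[-0.007,0.0006,0,0,0,0,0.009]]
  ]
}}

```text
time: 52.9
tcp_pos: [0.438, -0.0823, 0.1124]
orientation: [-89.8, 0.3, -94.9]
ft_force: [7.2, 5.6, -3.4]
gripper_width: 0.0117
```

Emit:
{"method": "apply_moves", "body": {
  "increments": [
    [[-0.001,-0.0005,0,0,0,0,0.009],[-0.002,-0.0005,0,0,0,0,0.009],[-0.003,-0.0005,0,0,0,0,0.009],[-0.003,-0.0005,0,0,0,0,0.009],[-0.003,-0.0005,0,0,0,0,0.009],[-0.003,-0.0005,0,0,0,0,0.009],[-0.003,-0.0005,0,0,0,0,0.009],[-0.003,-0.0005,0,0,0,0,0.009]]
  ]
}}

```text
time: 53.9
tcp_pos: [0.4381, -0.0825, 0.1124]
orientation: [-89.5, 0.4, -95.0]
ft_force: [20.1, 15.0, -12.0]
gripper_width: 0.0118
```

```bash
python3 - <<'E'
from h import *
s=arm.state(); print(s["time"],s["tcp_pos"],s["ft_force"],s["gripper_width"])
im=arm.read_camera("wrist")[:,:,::-1]; cv2.imwrite("pics/w27.png",im)
im=arm.read_camera("side")[:,:,::-1]; cv2.imwrite("pics/s27.png",cv2.resize(im[140:250,210:350],None,fx=5,fy=5,interpolation=cv2.INTER_CUBIC))
E
```

```text
53.9 [ 0.43812112 -0.08247067  0.11241983] [ 20.07827276  14.95960969 -12.00139056] 0.011810498084734444
```

View pics/w27.png

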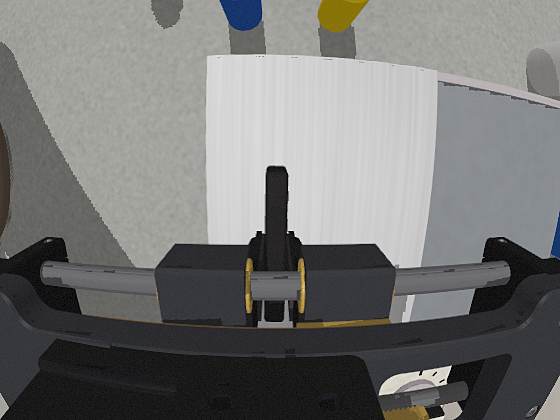

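View pics/s27.png

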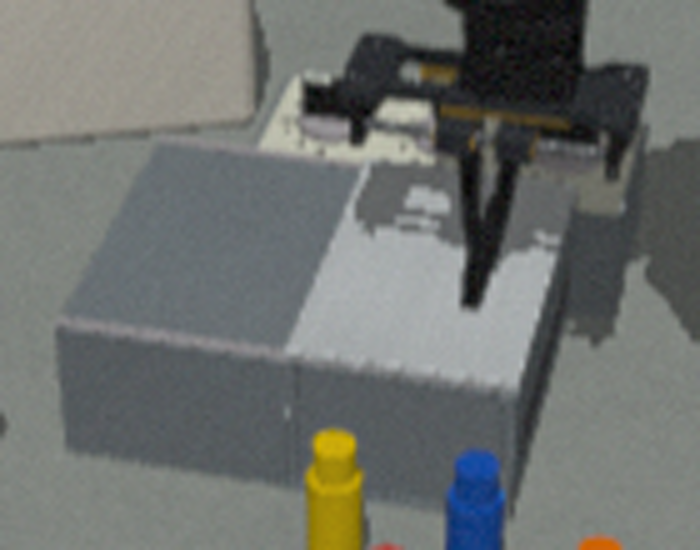

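Emit:
{"method": "apply_moves", "body": {
  "increments": [
    [[0,0,0,0,0,0,0.009],[0,0,0,0,0,0,0.009],[0,0,0,0,0,0,0.025],[0,0,0,0,0,0,0.025],[0,0,0.02,0,0,0,0.025],[0,0,0.04,0,0,0,0.03],[0,0,0.07,0,0,0,0.045],[0,0,0.1,0,0,0,0.045]]
  ]
}}

```text
time: 55.0
tcp_pos: [0.4377, -0.0827, 0.2133]
orientation: [-89.5, 0.4, -95.0]
ft_force: [0.3, 0.1, -0.1]
gripper_width: 0.0426
```

```bash
python3 - <<'E'
from h import *
s=arm.state(); print(s["time"],s["tcp_pos"],s["orientation"],s["ft_force"],s["qpos"].round(1))
im=arm.read_camera("side")[:,:,::-1]; cv2.imwrite("pics/s28.png",cv2.resize(im[140:250,210:350],None,fx=5,fy=5,interpolation=cv2.INTER_CUBIC))
E
```

```text
55.0 [ 0.4377025  -0.08265853  0.21328813] [-89.52772      0.36738656 -94.96444144] [ 0.34697019  0.07224307 -0.10780694] [-19.5  11.8 111.8   0.6  56.  -14.9]
```

View pics/s28.png

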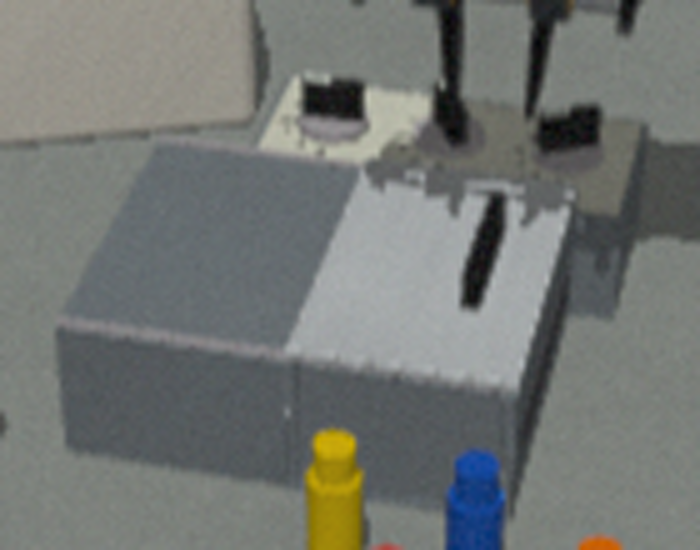

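Emit:
{"method": "apply_moves", "body": {
  "increments": [
    [[-0.01,-0.03,0,0,0,-0.14,0.045],[-0.018,-0.06,0,0,0,-0.28,0.045],[-0.025,-0.09,0,0,0,-0.42,0.045],[-0.032,-0.12,0,0,0,-0.57,0.045],[-0.038,-0.15,0,0,0,-0.73,0.045],[-0.043,-0.18,-0.02,0,0,-0.9,0.045],[-0.043,-0.1813,-0.045,0,0,-1.049,0.045],[-0.043,-0.1813,-0.055,0,0,-1.049,0.045]]
  ]
}}

```text
time: 56.05
tcp_pos: [0.3953, -0.2643, 0.1604]
orientation: [-89.4, 0.2, -155.0]
ft_force: [-0.0, 1.3, 0.0]
gripper_width: 0.0448
```

```bash
python3 - <<'E'
from h import *
s=arm.state(); print(s["time"],s["tcp_pos"],s["orientation"],s["ft_force"],s["qpos"].round(1))
im=arm.read_camera("wrist")[:,:,::-1]; cv2.imwrite("pics/w29.png",im)
E
```

```text
56.05 [ 0.39529132 -0.26431835  0.16043608] [ -89.3562835     0.23418835 -155.03236229] [-0.02520997  1.34155216  0.04252493] [-4.170e+01  1.820e+01  1.123e+02 -1.000e-01  4.880e+01  2.340e+01]
```

View pics/w29.png

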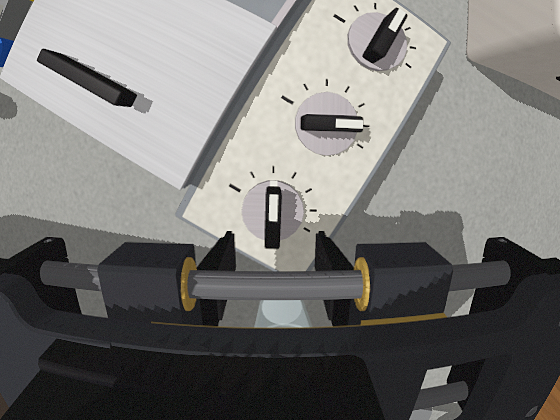

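Emit:
{"method": "apply_moves", "body": {
  "increments": [
    [[0,0,-0.02,0,0,0,0.045],[0,0,-0.045,0,0,0,0.045],[0,0,-0.06,0,0,0,0.045],[0,0,-0.066,0,0,0,0.03],[0,0,-0.066,0,0,0,0.009],[0,0,-0.066,0,0,0,0.009],[0,0,-0.066,0,0,0,0.009],[0,0,-0.066,0,0,0,0.009]]
  ]
}}

```text
time: 57.1
tcp_pos: [0.395, -0.2634, 0.0945]
orientation: [-89.4, 0.2, -154.9]
ft_force: [-0.7, 4.9, 6.1]
gripper_width: 0.0115
```

Turn +60° to 0 (yaw −95.1).

Emit:
{"method": "apply_moves", "body": {
  "increments": [
    [[0,0.0005,0,0,0,0.13,0.009],[0,0.0005,0,0,0,0.28,0.009],[0,0.0005,0,0,0,0.43,0.009],[0,0.0005,0,0,0,0.58,0.009],[0,0.0005,0,0,0,0.73,0.009],[0,0.0005,0,0,0,0.88,0.009],[0,0.0005,0,0,0,1.0,0.009],[0,0.0005,0,0,0,1.045,0.009]]
  ]
}}

```text
time: 58.1
tcp_pos: [0.3941, -0.2623, 0.0945]
orientation: [-89.5, 0.3, -94.8]
ft_force: [-5.3, 1.1, 0.8]
gripper_width: 0.0115
```

Emit:
{"method": "apply_moves", "body": {
  "increments": [
    [[0,0,0,0,0,0,0.009],[0,0,0,0,0,0,0.045],[0,0,0,0,0,0,0.045],[0,0,0.02,0,0,0,0.045],[0,0,0.05,0,0,-0.1,0.045],[0.02,-0.002,0.065,0,0,-0.25,0.045],[0.06,-0.006,0.065,0,0,-0.4,0.045],[0.083,-0.009,0.065,0,0,-0.55,0.045]]
  ]
}}

```text
time: 59.1
tcp_pos: [0.4787, -0.2715, 0.16]
orientation: [-89.5, 0.3, -126.6]
ft_force: [0.9, 0.1, -0.2]
gripper_width: 0.0446
```

Emit:
{"method": "apply_moves", "body": {
  "increments": [
    [[0,0,0,0,0,-0.18,0.045],[0,0,0,0,0,-0.36,0.045],[0,0,0,0,0,-0.54,0.045],[0,0,0,0,0,-0.72,0.045],[0,0,0,0,0,-0.9,0.045],[0,0,0,0,0,-1.08,0.045],[0,0,0,0,0,-1.26,0.045],[0,0,0,0,0,-1.44,0.045]]
  ]
}}

```text
time: 60.1
tcp_pos: [0.4789, -0.2715, 0.1601]
orientation: [-89.5, 0.3, 150.5]
ft_force: [-0.3, -0.1, 0.1]
gripper_width: 0.0451
```

Emit:
{"method": "apply_moves", "body": {
  "increments": [
    [[0,-0.001,0,0,0,-0.18,0.045],[0,-0.001,0,0,0,-0.36,0.045],[0,-0.001,0,0,0,-0.54,0.045],[0,-0.001,0,0,0,-0.665,0.045],[0,-0.001,0,0,0,-0.665,0.045],[0,-0.001,0,0,0,-0.665,0.045],[0,-0.001,0,0,0,-0.665,0.045],[0,-0.001,0,0,0,-0.665,0.045]]
  ]
}}

```text
time: 61.1
tcp_pos: [0.4789, -0.2725, 0.1601]
orientation: [-89.5, 0.3, 112.4]
ft_force: [-0.1, 0.1, 0.3]
gripper_width: 0.0449
```

```bash
python3 - <<'E'
from h import *
s=arm.state(); print(s["time"],s["tcp_pos"],s["orientation"],s["ft_force"],s["qpos"].round(1))
im=arm.read_camera("wrist")[:,:,::-1]; cv2.imwrite("pics/w30.png",im)
E
```

```text
61.1 [ 0.47885813 -0.27254077  0.16011673] [-89.4632229    0.32388489 112.43895991] [-0.07515506  0.11111939  0.2549907 ] [-36.2  24.3 101.9  -0.8  53.8 121.8]
```

View pics/w30.png

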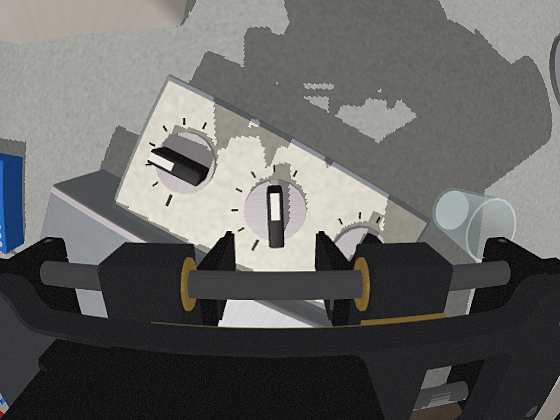

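Emit:
{"method": "apply_moves", "body": {
  "increments": [
    [[0,0,-0.02,0,0,0.03,0.045],[0,0,-0.045,0,0,0.03,0.045],[0,0,-0.06,0,0,0.03,0.045],[0,0,-0.066,0,0,0.03,0.03],[0,0,-0.066,0,0,0.03,0.009],[0,0,-0.066,0,0,0.03,0.009],[0,0,-0.066,0,0,0.03,0.009],[0,0,-0.066,0,0,0.03,0.009]]
  ]
}}

```text
time: 62.15
tcp_pos: [0.4782, -0.273, 0.0947]
orientation: [-89.4, 0.3, 114.2]
ft_force: [-6.7, -3.6, 3.8]
gripper_width: 0.012
```

Emit:
{"method": "apply_moves", "body": {
  "increments": [
    [[0,0,0,0,0,0.14,0.009],[0,0,0,0,0,0.31,0.009],[0,0,0,0,0,0.48,0.009],[0,0,0,0,0,0.65,0.009],[0,0,0,0,0,0.82,0.009],[0,0,0,0,0,0.99,0.009],[0,0,0,0,0,1.16,0.009],[0,0,0,0,0,1.3,0.009]]
  ]
}}

```text
time: 63.15
tcp_pos: [0.4785, -0.2729, 0.0948]
orientation: [-89.4, 0.4, -171.1]
ft_force: [2.9, 1.9, -4.3]
gripper_width: 0.0118
```

Remaining: −171.1 → −95.1 = +76° = 1.326 rad.

Emit:
{"method": "apply_moves", "body": {
  "increments": [
    [[0,0,0,0,0,0.17,0.009],[0,0,0,0,0,0.34,0.009],[0,0,0,0,0,0.51,0.009],[0,0,0,0,0,0.68,0.009],[0,0,0,0,0,0.85,0.009],[0,0,0,0,0,1.02,0.009],[0,0,0,0,0,1.19,0.009],[0,0,0,0,0,1.328,0.009]]
  ]
}}

```text
time: 64.15
tcp_pos: [0.4784, -0.2723, 0.0948]
orientation: [-89.4, 0.4, -94.7]
ft_force: [1.3, 3.2, -3.8]
gripper_width: 0.0116
```

Emit:
{"method": "apply_moves", "body": {
  "increments": [
    [[0,0,0,0,0,0,0.009],[0,0,0,0,0,0,0.045],[0,0,0,0,0,0,0.045],[0,0,0.02,0,0,0,0.045],[0,0,0.05,0,0,-0.15,0.045],[0.02,-0.002,0.065,0,0,-0.32,0.045],[0.06,-0.006,0.065,0,0,-0.49,0.045],[0.084,-0.008,0.065,0,0,-0.66,0.045]]
  ]
}}

```text
time: 65.15
tcp_pos: [0.5639, -0.2806, 0.1603]
orientation: [-89.3, 0.5, -132.9]
ft_force: [-0.7, -0.1, -0.2]
gripper_width: 0.0448
```

Emit:
{"method": "apply_moves", "body": {
  "increments": [
    [[-0.0015,-0.001,0,0,0,-0.18,0.045],[-0.0015,-0.001,0,0,0,-0.36,0.045],[-0.0015,-0.001,0,0,0,-0.54,0.045],[-0.0015,-0.001,0,0,0,-0.72,0.045],[-0.0015,-0.001,0,0,0,-0.905,0.045],[-0.0015,-0.001,0,0,0,-0.905,0.045],[-0.0015,-0.001,0,0,0,-0.905,0.045],[-0.0015,-0.001,0,0,0,-0.905,0.045]]
  ]
}}

```text
time: 66.15
tcp_pos: [0.5623, -0.2816, 0.1604]
orientation: [-89.3, 0.5, 175.4]
ft_force: [0.1, 0.5, -0.5]
gripper_width: 0.045
```

```bash
python3 - <<'E'
from h import *
s=arm.state(); print(s["time"],s["tcp_pos"],s["orientation"],s["ft_force"],s["qpos"].round(1))
im=arm.read_camera("wrist")[:,:,::-1]; cv2.imwrite("pics/w31.png",im)
E
```

```text
66.15 [ 0.56234219 -0.28162448  0.16037053] [-89.33895569   0.45702405 175.36273495] [ 0.13433112  0.54572978 -0.46034857] [-32.4  30.   91.3  -0.4  58.   62.4]
```

View pics/w31.png

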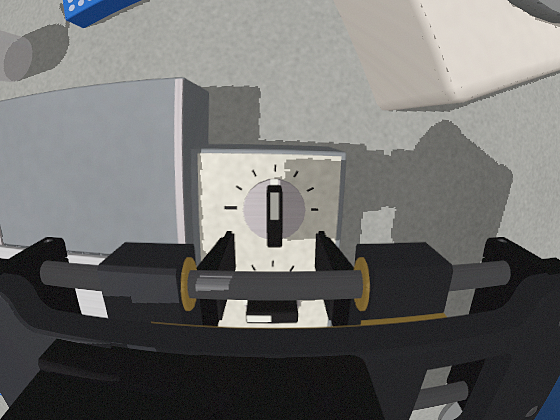

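Emit:
{"method": "apply_moves", "body": {
  "increments": [
    [[0,0,-0.02,0,0,0,0.045],[0,0,-0.045,0,0,0,0.045],[0,0,-0.06,0,0,0,0.045],[0,0,-0.066,0,0,0,0.03],[0,0,-0.066,0,0,0,0.009],[0,0,-0.066,0,0,0,0.009],[0,0,-0.066,0,0,0,0.009],[0,0,-0.066,0,0,0,0.009]]
  ]
}}

```text
time: 67.2
tcp_pos: [0.5626, -0.2819, 0.095]
orientation: [-89.3, 0.5, 175.3]
ft_force: [-1.5, -1.0, 4.6]
gripper_width: 0.0118
```

Emit:
{"method": "apply_moves", "body": {
  "increments": [
    [[0,0,0,0,0,0.1,0.009],[0,0,0,0,0,0.22,0.009],[0,0,0,0,0,0.34,0.009],[0,0,0,0,0,0.46,0.009],[0,0,0,0,0,0.58,0.009],[0,0,0,0,0,0.7,0.009],[0,0,0,0,0,0.82,0.009],[0,0,0,0,0,0.9,0.009]]
  ]
}}

```text
time: 68.2
tcp_pos: [0.5628, -0.2819, 0.0951]
orientation: [-89.3, 0.5, -132.9]
ft_force: [1.4, -1.1, -1.7]
gripper_width: 0.0116
```

Emit:
{"method": "apply_moves", "body": {
  "increments": [
    [[0,0,0,0,0,0.13,0.009],[0,0,0,0,0,0.26,0.009],[0,0,0,0,0,0.39,0.009],[0,0,0,0,0,0.52,0.009],[0,0,0,0,0,0.63,0.009],[0,0,0,0,0,0.66,0.009],[0,0,0,0,0,0.66,0.009],[0,0,0,0,0,0.66,0.009]]
  ]
}}

```text
time: 69.2
tcp_pos: [0.5629, -0.2818, 0.0951]
orientation: [-89.3, 0.5, -95.2]
ft_force: [2.0, 2.6, -1.0]
gripper_width: 0.0118
```

Emit:
{"method": "apply_moves", "body": {
  "increments": [
    [[0,0,0,0,0,0,0.045],[0,0,0,0,0,0,0.045],[0,0,0,0,0,0,0.045],[0,0,0.02,0,0,0,0.045],[0,0,0.06,0,0,0,0.045],[-0.03,-0.02,0.1,0,0,0,0.045],[-0.06,-0.05,0.14,0,0,0,0.045],[-0.09,-0.09,0.17,0,0,0,0.045]]
  ]
}}

```text
time: 70.2
tcp_pos: [0.4722, -0.3722, 0.2671]
orientation: [-89.2, 0.5, -95.1]
ft_force: [0.8, -0.9, -1.0]
gripper_width: 0.045
```

```bash
python3 - <<'E'
from h import *
s=arm.state(); print(s["time"],s["tcp_pos"],s["orientation"],s["ft_force"],s["qpos"].round(1))
im=arm.read_camera("wrist")[:,:,::-1]; cv2.imwrite("pics/w32.png",im)
im=arm.read_camera("top")[:,:,::-1]; cv2.imwrite("pics/t32.png",im)
im=arm.read_camera("side")[:,:,::-1]; cv2.imwrite("pics/s32.png",im)
E
```

```text
70.2 [ 0.47216192 -0.37223643  0.26714331] [-89.19674204   0.4802105  -95.13356011] [ 0.7641058  -0.88952507 -1.04373431] [-45.   22.3  87.3   0.9  70.1 -40.2]
```

View pics/w32.png

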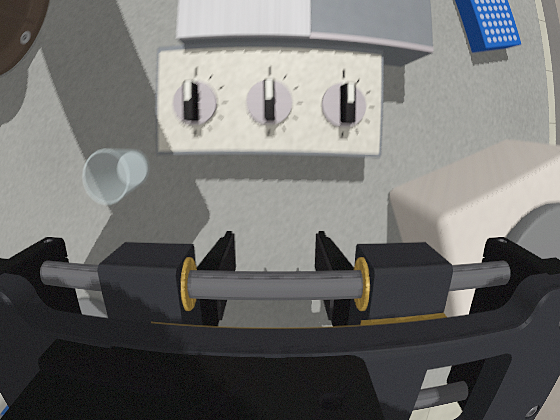

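View pics/t32.png

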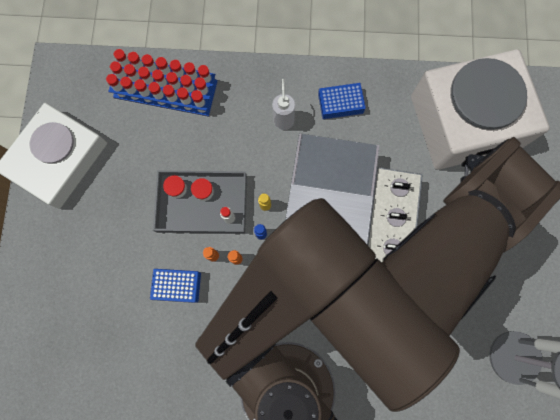

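View pics/s32.png

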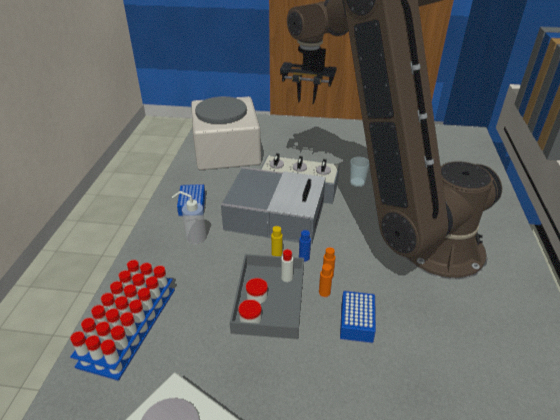

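```bash
python3 - <<'E'
from h import *
im=cv2.imread("pics/w32.png"); cv2.imwrite("pics/w32c.png",cv2.resize(im[50:150,160:390],None,fx=3.4,fy=3.4,interpolation=cv2.INTER_CUBIC))
a=cv2.imread("pics/side0.png")[140:250,210:350];b=cv2.imread("pics/s32.png")[140:250,210:350]
cv2.imwrite("pics/cmp.png",np.hstack([cv2.resize(x,None,fx=2.85,fy=2.85,interpolation=cv2.INTER_CUBIC) for x in (a,b)]))
E
```

```text
(no output)
```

View pics/w32c.png

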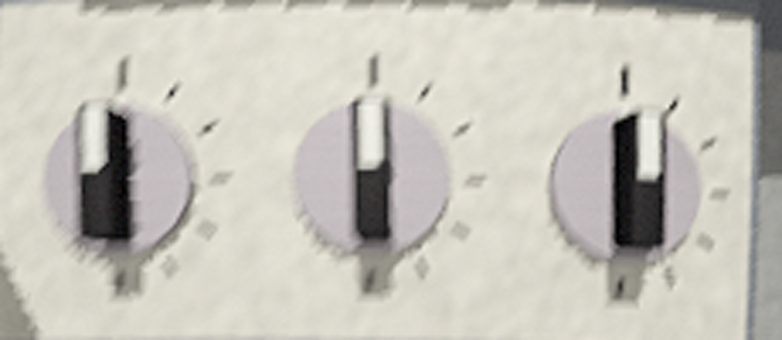

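View pics/cmp.png

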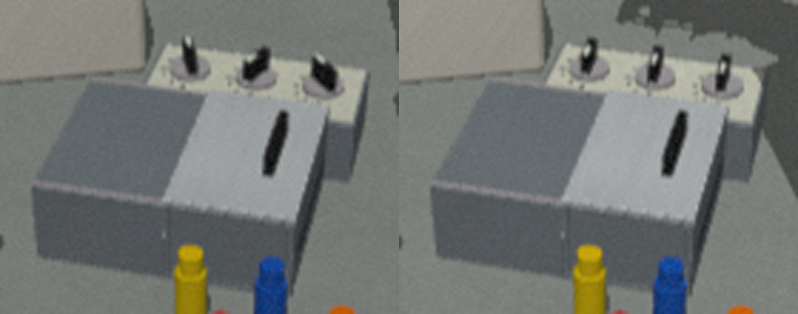

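```bash
python3 - <<'E'
from h import *
print(arm.state()["ft_force"], arm.close_job())
E
```

```text
the job is handed in; nothing more can be done
[-0.05763013  0.48512286 -0.48232564] None
```

I set the dials to 2, 5 and 3, slid the cover fully open, and stood all three square bottles upright in the well. I then shut the cover against its stop, turned all three dials to 0, and handed the job in at about 70 s of the 210 s.

**Last checks:** The final pictures show:
- All three white lines are on the long mark, and the cover is where it was at the start.
- The jars and the slim bottle are still in the crate.
- The wash bottle, beaker and tip box look unmoved.
- The arm is clear of everything.

**What went wrong or disagreed on the way:**
- **Far dial:** the first grip slipped without turning it toward its code, because the fingertips sit above the TCP when partly open. A second grip, lined up on the bar, turned it.
- **Cover closing:** the grip slipped for the same reason and left the cover about 5 mm open, with the dials still on code. A deeper grip pulled it to the stop, which pushed back with about 20 N along x.
- **Force:** the fingers pressed with about 34 N once during the closing.
- **Near dial:** after unlocking, one pixel estimate gave 2.24. A closer crop gave 2.03, and I went with that.
- **Bottles:** they could not be seen after the cover shut. They were last seen upright just before it was closed.

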